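# Layer pad and next medallion roll, held down for strapping

## Robot

A 6-joint arm with a two-finger parallel gripper is mounted at the origin on the work surface. World frame = base frame: x ahead of the robot, y to its left, z up, the work surface at z = 0. Lengths are in m, angles in rad, forces in N, time in s.
With the tool pointing down it reaches from about 0.325 to 0.75 m from the base axis. Payload 7.6 kg.
Tool frame: the origin (TCP) lies midway between the tips of the shut fingers; the grasp point (between the pads) lies 19 mm behind it; z points along the fingers, y is the direction in which the jaws open and shut (so a half turn about z gives the same grasp; the last joint's range is limited). The gripper opens to 85 mm and grips with 20 to 120 N. Pads are 22 mm wide; open, the fingers measure 114 mm over their backs; the gripper's body (76 mm by 85 mm) begins 54 mm behind the grasp point. The pads swing forward as they close: fully open they stand 13 mm farther back than shut.
Start: joints at [-0.07, 0.052, 1.401, -0, 1.689, -0.07], TCP at [0.525, 0, 0.231] pointing down, gripper open.
Joint ranges: [-2.9, 2.9], [-0.91, 2.17], [0.12, 2.37], [-1.06, 4.2], [0.26, 2.73], [-2.93, 2.93]. Speed limits (rad/s): [2.57, 2.57, 3.01, 3.14, 3.14, 3.14].

## Interface

Orientations are given as a unit quaternion [w, x, y, z].
In Python, from rig import ctrl gives the robot as it stands.
- The arm moves only by the tool send_rows, never from a script. Its argument "targets" is one flat list of numbers, 5 for each row, row after row: the closure, from -1 (fully open) to 1 (shut), so that 0 is half open, then the shift along the tool's x, y, z in cm, then the turn about the tool's z in rad. In form: [gripper, tx, ty, tz, spin, gripper, tx, ty, tz, spin, ...]. A call has exactly 8 rows; each row is the pose to reach, as a shift and turn from the pose measured when the call began, along the tool's axes at that moment; what a row does not reach only later rows make up. A row lasts 1/12 s, in which the tool goes at most 41.7 mm and 7.16 degrees, less where a joint would pass 70% of its speed; a pose out of reach is approached as far as the arm can. A call with a gripper value outside its range is refused whole. The fingers move at their own pace and stop on an object; "grip_force" is the grip in N (left out, the last holds). Time passes only in rows, so rows that repeat a pose let the fingers close, or fill a call up. It gives the time, the measured TCP pose, the force and the opening at its end, in the units of the state.
- ctrl.read_state(): the state, without advancing time (a new reading comes with each control period).
- ctrl.snapshot(name): name is "scene" or "side" or "wrist"; returns a dict with "img" (384x512x3 uint8, blue, green, red), "fx", "fy", "cx", "cy" (pixels), "distortion" ([k1, k2, p1, p2, k3] as OpenCV has them; the pictures are not rectified), "extrinsics" (4x4, takes a point from camera to world coordinates). Camera axes: x right, y down, z forward; pixel columns grow to the right and rows downward; lengths in m; the calibration is good to about 2 mm. A picture is of the moment at which its call begins. There is no depth.
- ctrl.job_done(): hands the job in, once; it reports no verdict.
The state is a dict: "clock": time; "joints": joint angles; "joint_vel": joint speeds; "joint_efforts": joint torques, N m; "tool_pos": TCP position; "orientation": TCP orientation; "ft_force": force on the tool from outside, world axes, zero at the start; "moment": the same for the moment, N m; "grip_width": opening from 0.0 (shut) to 1.0 (fully open).
Only numpy, scipy, OpenCV 4.12 (cv2) and the standard library are available. Lean on these libraries where they do the work, as an engineer would, in place of code of your own. Each camera call takes 0.05 s, during which the arm holds its last target.

## Task

On the strapping bed lies a layer of two foil medallion rolls: lay the grey separator pad squarely on top of them with its V supports upward and let go of it, then lay the loose roll from the plywood rest into the pad's V supports, centred lengthwise. Press it straight down, bearing on both sloping walls and not pushed sideways, until the top of the sprung bed plate is about level with the rim of its frame, without pushing it onto its bottom stop, and finish while still holding the roll pressed there for the strap; do not disturb the bin, the tape dispenser or the stack of loose medallions.

Things in the scene. Friction and masses are not known exactly. Their poses are not given: they have to be found in the camera images.
- layer_top (a point): Top centre of the lower layer: two rolls, 150 mm long, 40 mm in diameter, fixed on the sprung bed plate along x, axes at y = +-22 mm. Point midway between them at the height of their tops, 80 mm above the table unpressed; moves with the plate. z up. The plate (steel, 170 x 110 mm, top at 40 mm unpressed) sits in an aluminium frame 200 x 140 mm, rim 30 mm above the table.
- bed_plate (a joint): How far the sprung bed plate is pressed down, in m: 0 unpressed, 0.010 = plate top level with the frame's rim, 0.020 = bottom stop. The spring takes about 3 N to start moving, then 0.9 N more per mm (about 12 N at level, weights of pad and roll included).
- pad: Loose grey slippery plastic layer pad, 160 g, flat on the table: sheet 150 (x) x 84 (y) x 4 mm, origin at the centre of its underside, z up. In the middle a grip rib 60 (x) x 14 (y) mm, top 22 mm above the underside. V supports at both ends, x = 40 to 70 and -40 to -70 mm; 80 mm gap between. Seated, a roll's axis is along the pad's x, 46 mm above the underside, 4 mm clear of the rib.
- v_left: The V walls on the pad's +y side (both ends), rigid part of the pad, same origin and axes as the pad. Smooth, slippery, sloping at 45 degrees, facing up and inward; top 39 mm above the pad's underside, outer side 24 mm from the pad's middle line.
- v_right: The V walls on the pad's -y side, mirror image of v_left, same origin and axes as the pad; together they form a 90 degree V open upward along x.
- roll: Loose roll of copper-foil medallions in a rigid sleeve, paper band round the middle: 40 mm in diameter, 150 mm long, about 250 g. Origin at its centre, x along its axis (y, z turn as it rolls). Starts level on a plywood rest, axis 28 mm above the table; the rest's two bars (13 mm high, 70 mm across) lie under it 44 to 66 mm from its middle, nothing under the middle.
- bin: Bystander: open blue plastic bin 100 x 130 x 60 mm, origin at the centre of the underside.
- dispenser: Bystander: black tape dispenser 55 x 140 mm, 92 mm high, origin at the centre of the underside.
- medallions: Bystander: upright stack of five copper-foil medallions, 60 mm in diameter, 45 mm high, origin at the centre of the underside.
There are look-alikes about, which are no part of the job. Several things have the shape of the roll; the one meant has the colours described above.

How it is judged:
By the outcome, as a careful person would: the job done as asked, in the order asked, and still so for the second after the job is handed in, while the arm keeps its last pose, push and grip.
It also fails if it takes over 59 s, if anything falls off the work surface, if the arm or the gripper's body presses on something with over 40 N, if the wrist force passes 120 N, or if a joint passes its speed limit or range.

## Working session

There is one attempt and no reset: what is moved stays moved. The work goes in short steps, Python scripts to look and compute and a tool call to move; the robot and the scene stay as the last step left them, time stands still between calls to the robot, and variables do not carry over. Pictures are saved under pics/ and viewed, and the job is handed in when it is done.

Besides the shell and the picture viewer there is one more tool, called after "Emit:" as a command line: name --argument value ..., lists and objects as JSON in quotes. send_rows: Moves the arm, as the interface text tells. Its arguments: {"type":"object","properties":{"targets":{"type":"array"},"grip_force":{"type":"number"}},"required":["targets"]}

```bash
ls; mkdir -p pics; python3 - <<'E'
from rig import ctrl
import cv2
s=ctrl.read_state(); print(s)
for n in ["scene","side","wrist"]:
    d=ctrl.snapshot(n); cv2.imwrite(f"pics/{n}0.png",d["img"]); print(n,d["fx"],d["fy"],d["cx"],d["cy"],d["distortion"]); print(d["extrinsics"])
E
```

```text
pics
{'clock': 0.0, 'joints': array([-7.03168084e-02,  5.28376133e-02,  1.40172328e+00, -1.74290279e-05,
        1.68860057e+00, -7.02890692e-02]), 'joint_vel': array([-2.31322456e-03,  4.55491112e-04,  8.57333349e-04, -1.61197083e-03,
       -4.19062484e-05,  4.26266800e-04]), 'joint_efforts': array([ 8.02730119e-04, -3.81666934e+01, -3.60182977e+01,  8.43031398e-05,
        6.19437444e-03, -2.66336252e-05]), 'tool_pos': array([5.24699751e-01, 3.04087518e-05, 2.30472712e-01]), 'orientation': array([-5.86575434e-04,  7.07117090e-01,  7.07096037e-01, -5.20861080e-04]), 'ft_force': array([-0.12743361, -0.76622542,  0.1619821 ]), 'moment': array([-0.02908444,  0.01779636, -0.00993949]), 'grip_width': 1.000164683427555}
scene 489.88765125806947 489.88765125806947 252.3940250949125 190.93532114801295 [0.00723554 0.         0.         0.         0.        ]
[[ 0.36587098  0.66796598 -0.64804311  1.41108625]
 [ 0.93046073 -0.27714773  0.23964968 -0.32024204]
 [-0.01952585 -0.69065953 -0.72291643  1.05930335]
 [ 0.          0.          0.          1.        ]]
side 354.03890278645036 354.03890278645036 252.46038459360926 191.55213230436217 [-0.00334653  0.          0.          0.          0.        ]
[[-0.99355876 -0.09063226  0.0680205   0.470985  ]
 [-0.11248932  0.71637411 -0.68858862  0.64701287]
 [ 0.01368022 -0.69180484 -0.72195493  0.74434409]
 [ 0.          0.          0.          1.        ]]
wrist 292.60925685286196 292.60925685286196 257.07424565166457 193.19191473371984 [-0.06620183  0.          0.          0.          0.        ]
[[ 9.99998047e-01  8.99638577e-04 -1.75953374e-03  5.24730982e-01]
 [ 3.51541795e-04 -9.57149945e-01 -2.89592575e-01  7.27268674e-02]
 [-1.94466627e-03  2.89591391e-01 -9.57148392e-01  3.72699040e-01]
 [ 0.00000000e+00  0.00000000e+00  0.00000000e+00  1.00000000e+00]]
```

View pics/scene0.png

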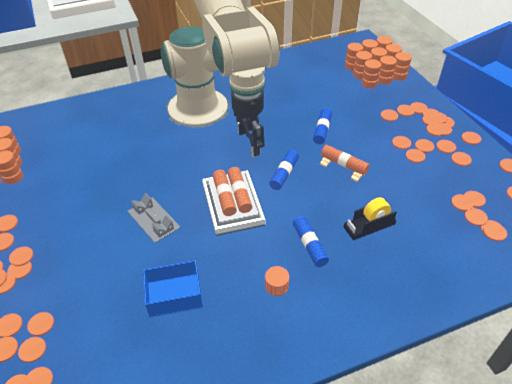

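View pics/side0.png

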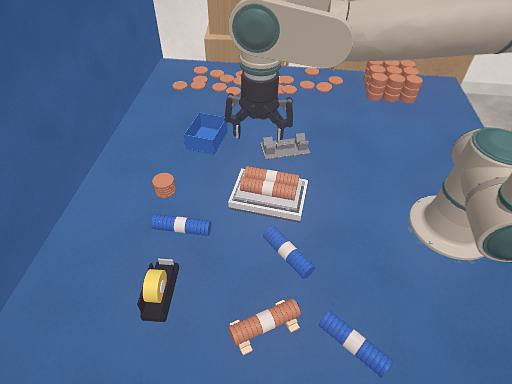

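View pics/wrist0.png

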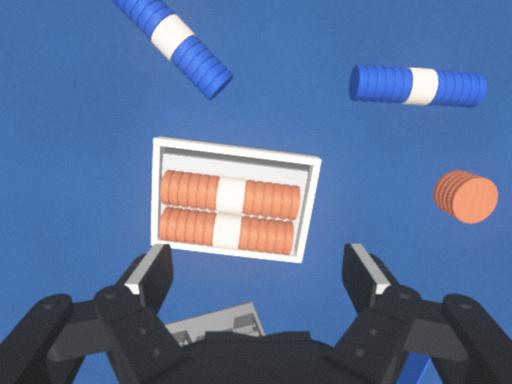

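```bash
cat > h.py <<'E'
from rig import ctrl
import cv2, numpy as np
from scipy.spatial.transform import Rotation as Ro
def K(d): return np.array([[d["fx"],0,d["cx"]],[0,d["fy"],d["cy"]],[0,0,1.]])
def snap(n,name):
    d=ctrl.snapshot(n); cv2.imwrite(f"pics/{name}.png",d["img"]); 
    np.save(f"pics/{name}.npy",d,allow_pickle=True); return d
def load(name): return np.load(f"pics/{name}.npy",allow_pickle=True).item()
def onplane(d,px,z):
    px=np.array(px,float).reshape(-1,1,2)
    u=cv2.undistortPoints(px,K(d),np.array(d["distortion"])).reshape(-1,2)
    r=np.c_[u,np.ones(len(u))]; E=np.array(d["extrinsics"]); r=r@E[:3,:3].T; o=E[:3,3]
    return o+r*((z-o[2])/r[:,2])[:,None]
def proj(d,P):
    E=np.linalg.inv(np.array(d["extrinsics"])); 
    return cv2.projectPoints(np.array(P,float).reshape(-1,1,3),cv2.Rodrigues(E[:3,:3])[0],E[:3,3],K(d),np.array(d["distortion"]))[0].reshape(-1,2)
def crop(name,x0,y0,x1,y1,s,out):
    im=cv2.imread(f"pics/{name}.png")[y0:y1,x0:x1]; cv2.imwrite(f"pics/{out}.png",cv2.resize(im,None,fx=s,fy=s,interpolation=cv2.INTER_CUBIC))
def R():
    q=ctrl.read_state()["orientation"]; return Ro.from_quat([q[1],q[2],q[3],q[0]]).as_matrix()
def st():
    s=ctrl.read_state(); r=R(); print("t",round(s["clock"],2),"tcp",np.round(s["tool_pos"]*1e3,1),"F",np.round(s["ft_force"],1),"M",np.round(s["moment"],2),"gw",round(s["grip_width"],3),"j",np.round(s["joints"],2)); print("toolx yaw deg",np.round(np.degrees(np.arctan2(r[1,0],r[0,0])),2),"tooly yaw",np.round(np.degrees(np.arctan2(r[1,1],r[0,1])),2),"zaxis",np.round(r[:,2],4)); return s
def go(p):  # shift in tool axes (cm) to world tcp target p (m)
    s=ctrl.read_state(); v=R().T@(np.array(p)-s["tool_pos"])*100; print("shift cm",np.round(v,2)); return v
E
python3 - <<'E'
from h import *
for n in ["scene","side","wrist"]: snap(n,n+"0")
crop("scene0",120,130,380,290,3,"c_scene")
crop("side0",120,120,400,370,2,"c_side")
d=load("scene0")
# copper masks
for n in ["scene","side"]:
    d=load(n+"0"); hsv=cv2.cvtColor(d["img"],cv2.COLOR_BGR2HSV)
    m=cv2.inRange(hsv,(3,110,80),(16,255,255)); N,l,stt,c=cv2.connectedComponentsWithStats(m)
    for i in range(1,N):
        if stt[i,4]>60: print(n,stt[i],np.round(c[i],1),np.round(onplane(d,c[i],.03),3))
E
```

```text
scene [ 129    0   56   52 1790] [155.   21.3] [[-0.63   0.003  0.03 ]]
scene [  61   32   63   35 1428] [92.9 49. ] [[-0.502 -0.286  0.03 ]]
scene [ 345   36   67   52 2387] [377.2  61.2] [[0.03  0.718 0.03 ]]
scene [397 103  57  33 867] [429.1 118.1] [[0.401 0.69  0.03 ]]
scene [381 110  17  11 145] [389. 115.] [[0.335 0.577 0.03 ]]
scene [  0 126  23  58 990] [  9.  156.2] [[ 0.053 -0.633  0.03 ]]
scene [462 132  19  12 176] [470.9 137.6] [[0.537 0.752 0.03 ]]
scene [392 137  19  12 179] [401.3 142.3] [[0.471 0.537 0.03 ]]
scene [406 140  28  22 373] [419.4 150.6] [[0.526 0.566 0.03 ]]
scene [437 140  19  13 185] [445.8 146.1] [[0.54  0.654 0.03 ]]
scene [321 145  21  17 202] [330.5 153.1] [[0.43  0.306 0.03 ]]
scene [452 153  19  13 193] [460.9 158.6] [[0.606 0.661 0.03 ]]
scene [346 157  23  18 253] [357.1 165.3] [[0.51  0.355 0.03 ]]
scene [500 159  12  14 128] [506.3 164.9] [[0.681 0.767 0.03 ]]
scene [228 168  15  16 159] [234.4 174.7] [[ 0.405 -0.004  0.03 ]]
scene [213 170  15  17 166] [219.6 177.4] [[ 0.399 -0.049  0.03 ]]
scene [235 189  16  23 273] [242.6 200. ] [[ 0.511
[... 1043 characters left out ...]
18 243] [285.8  85.1] [[ 0.473 -0.627  0.03 ]]
side [329  77  14   7  84] [335.2  80. ] [[ 0.277 -0.695  0.03 ]]
side [173  81  14   9  98] [179.5  85.1] [[ 0.886 -0.571  0.03 ]]
side [300  81  14   8  92] [306.6  84.5] [[ 0.392 -0.643  0.03 ]]
side [212  83  28  13 183] [225.7  88.4] [[ 0.703 -0.571  0.03 ]]
side [316  82  16  10 122] [323.7  86.7] [[ 0.325 -0.636  0.03 ]]
side [240 166  27  28 409] [253.  178.8] [[ 0.542 -0.085  0.03 ]]
side [153 173  23  25 449] [163.8 184.8] [[ 0.791 -0.029  0.03 ]]
side [272 172  27  28 356] [285.5 183.8] [[ 0.448 -0.077  0.03 ]]
side [268 299  32  28 493] [284.7 311.7] [[0.431 0.306 0.03 ]]
side [229 315  34  31 571] [245.2 329.7] [[0.509 0.354 0.03 ]]
```

View pics/c_scene.png

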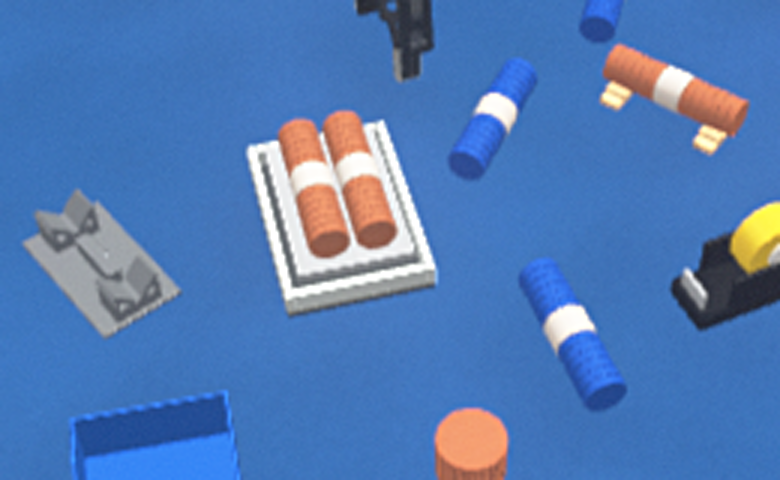

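View pics/c_side.png

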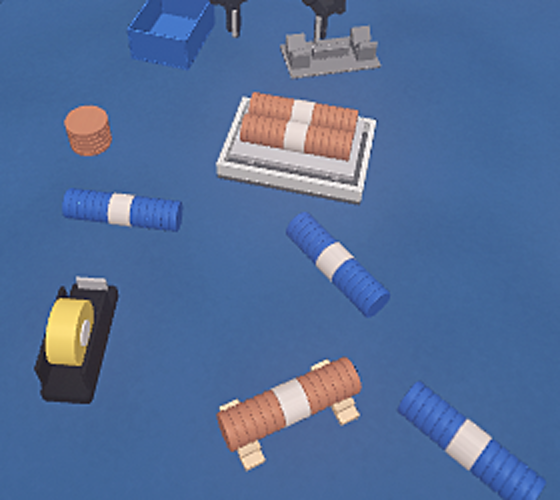

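```bash
python3 - <<'E'
from h import *
d=load("scene0")
P=onplane(d,[(127.7,210),(155.3,241.7),(180.7,227.3)],0.002); print("pad corners scene",P.round(4)); print(np.linalg.norm(np.diff(P,axis=0),axis=1), "ctr",(P[0]+P[2])/2)
e=P[1]-P[0];print("yaw",np.degrees(np.arctan2(e[1],e[0])))
w=load("wrist0")
P=onplane(w,[(155,138),(320,158),(302,262),(152,244)],0.03);print("frame",P.round(4),P.mean(0),np.linalg.norm(np.diff(P,axis=0),axis=1))
e=P[1]-P[0];print("yaw",np.degrees(np.arctan2(e[1],e[0]))); e=P[2]-P[3];print("yaw",np.degrees(np.arctan2(e[1],e[0])))
# bystanders
print("dispenser",onplane(d,[(346,226),(357,237),(396,222)],0).round(3)); print("bin",onplane(d,[(145,300),(201,300)],0).round(3))
s=load("side0")
crop("side0",240,110,330,180,7,"c_pad")
E
```

```text
pad corners scene [[ 0.3959 -0.3314  0.002 ]
 [ 0.54   -0.2847  0.002 ]
 [ 0.5173 -0.2066  0.002 ]]
[0.15149436 0.08134773] ctr [ 0.4566189  -0.26897234  0.002     ]
yaw 17.959454943658606
frame [[ 0.4048  0.0364  0.03  ]
 [ 0.599   0.0126  0.03  ]
 [ 0.584  -0.1264  0.03  ]
 [ 0.3869 -0.1006  0.03  ]] [ 0.49369743 -0.0445246   0.03      ] [0.19564267 0.13976698 0.19873407]
yaw -6.979374361301097
yaw -7.440246128755904
dispenser [[0.687 0.222 0.   ]
 [0.733 0.231 0.   ]
 [0.727 0.358 0.   ]]
bin [[ 0.707 -0.352  0.   ]
 [ 0.76  -0.223  0.   ]]
```

View pics/c_pad.png

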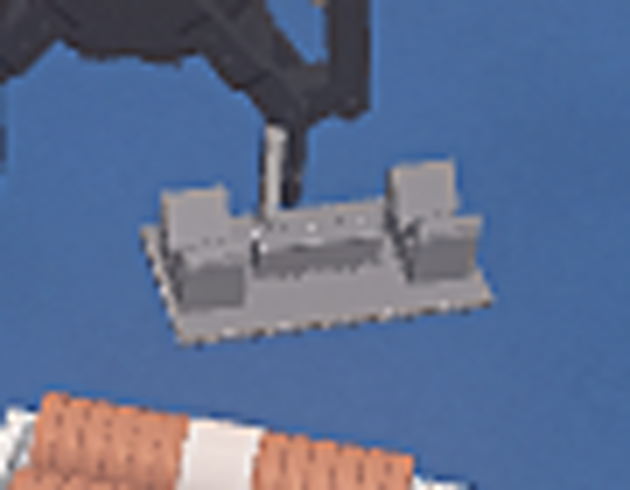

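Emit:
send_rows --targets '[-1,-3.5,0,0,0.12,-1,-7,-0.5,0,0.24,-1,-10.5,-1,0,0.36,-1,-14,-1,0,0.48,-1,-17.5,-1.5,0,0.6,-1,-21,-2,0,0.72,-1,-24,-2,0,0.84,-1,-25.3,-2,0,0.96]' --grip_force 60

```text
clock: 0.97
tool_pos: [0.504, -0.2564, 0.2307]
orientation: [0.0, 0.955, 0.296, -0.001]
ft_force: [-0.4, -0.2, -0.6]
grip_width: 1.003
```

Emit:
send_rows --targets '[-1,0,0,0,0.12,-1,0,0,0,0.24,-1,0,0,0,0.3,-1,0,0,0,0.3,-1,0,0,0,0.3,-1,0,0,0,0.3,-1,0,0,0,0.3,-1,0,0,0,0.3]'

```text
clock: 1.63
tool_pos: [0.504, -0.2563, 0.2307]
orientation: [0.0, 0.989, 0.151, -0.001]
ft_force: [-0.0, 1.0, -0.0]
grip_width: 0.998
```

```bash
python3 - <<'E'
from h import *
st(); snap("wrist","w1")
E
```

```text
t 1.63 tcp [ 504.  -256.3  230.7] F [-0.  1. -0.] M [ 0.01  0.05 -0.02] gw 0.998 j [-0.54  0.17  1.28 -0.    1.7   0.73]
toolx yaw deg 17.34 tooly yaw -72.66 zaxis [-1.e-03 -6.e-04 -1.e+00]
```

View pics/w1.png

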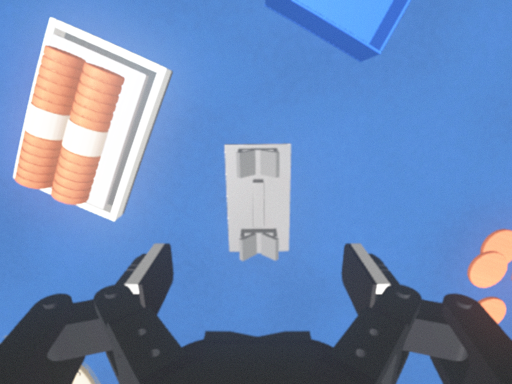

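```bash
python3 - <<'E'
from h import *
d=load("w1"); crop("w1",200,120,320,280,5,"c_w1")
hsv=cv2.cvtColor(d["img"],cv2.COLOR_BGR2HSV)
m=((hsv[...,1]<70)&(hsv[...,2]>60)).astype(np.uint8); m[:120]=0;m[280:]=0;m[:,:190]=0;m[:,325:]=0
# edges: per-row left/right
rows=range(150,248); L=[];Rr=[]
for r in rows:
    c=np.where(m[r])[0]; L.append((c.min()-.5,r));Rr.append((c.max()+.5,r))
PL=onplane(d,L,.004);PR=onplane(d,Rr,.004)
for P in (PL,PR):
    f=cv2.fitLine(P[:,:2].astype(np.float32),cv2.DIST_HUBER,0,.01,.01).ravel();print("yaw",np.degrees(np.arctan2(f[1],f[0]))%180, f[2:])
cols=range(230,287); T=[];
for c in cols:
    r=np.where(m[:,c])[0]; T.append((c,r.min()-.5))
PT=onplane(d,T,.004); f=cv2.fitLine(PT[:,:2].astype(np.float32),cv2.DIST_HUBER,0,.01,.01).ravel();print("top yaw",np.degrees(np.arctan2(f[1],f[0]))%180)
# pad frame
yaw=np.radians(17.5)
for yaw in np.radians([17,17.5,18]):
    ex=np.array([np.cos(yaw),np.sin(yaw)]);ey=np.array([-ex[1],ex[0]])
    l=np.median(PL[:,:2]@ey);r=np.median(PR[:,:2]@ey);t=np.median(PT[:,:2]@ex)
    B=[(c,np.where(m[:,c])[0].max()+.5) for c in (230,232,234,284,286,288)]
    b=onplane(d,B,.004)[:,:2]@ex
    print("width",abs(l-r),"far x",t,"near",b.round(4),"ctr",ex*((t+np.median(b))/2)+ey*(l+r)/2, ex*(t-.075)+ey*(l+r)/2)
# rib top
E
```

```text
yaw 18.180246 [ 0.43636206 -0.23571151]
yaw 17.984615 [ 0.47197178 -0.31264105]
top yaw 107.37469
width 0.08427281457661706 far x 0.4334080407045993 near [0.2822 0.2822 0.2822 0.2842 0.2842 0.2842] ctr [ 0.45808718 -0.2727944 ] [ 0.45817751 -0.27276678]
width 0.08425929153296835 far x 0.4299489508994225 near [0.279  0.279  0.279  0.2804 0.2804 0.2804] ctr [ 0.45808357 -0.27283384] [ 0.4581881  -0.27280088]
width 0.08418788358370521 far x 0.42645711881701953 near [0.2759 0.2759 0.2759 0.2766 0.2766 0.2766] ctr [ 0.45808666 -0.2728702 ] [ 0.45819351 -0.27283549]
```

View pics/c_w1.png

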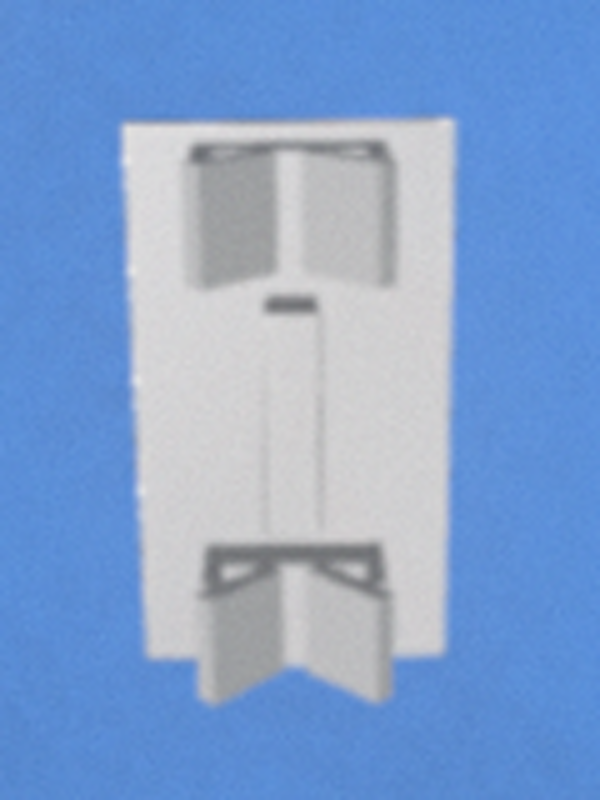

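Emit:
send_rows --targets '[-1,1.9,-3.5,0,0.1,-1,3.7,-7,0,0.2,-1,5.6,-10.5,0,0.3,-1,7.4,-14,0,0.428,-1,9.3,-17.5,0,0.428,-1,9.87,-18.44,0,0.428,-1,9.87,-18.44,0,0.428,-1,9.87,-18.44,0,0.428]'

```text
clock: 2.35
tool_pos: [0.5434, -0.0508, 0.2305]
orientation: [0.001, 0.998, -0.062, -0.001]
ft_force: [0.2, -0.3, -0.9]
grip_width: 0.999
```

```bash
python3 - <<'E'
from h import *
st(); snap("wrist","w2")
E
```

```text
t 2.35 tcp [543.4 -50.8 230.5] F [ 0.2 -0.3 -0.9] M [-0.01  0.02  0.02] gw 0.999 j [-0.16  0.11  1.34 -0.    1.69  1.53]
toolx yaw deg -7.07 tooly yaw -97.07 zaxis [-0.0011 -0.0012 -1.    ]
```

View pics/w2.png

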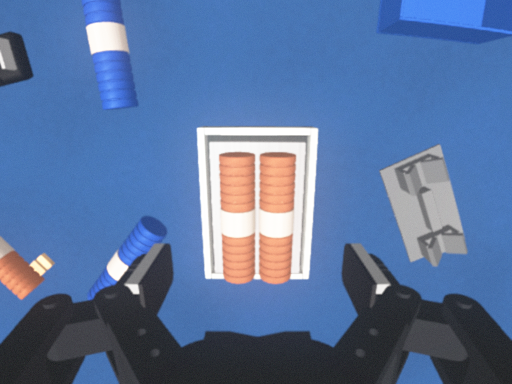

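```bash
python3 - <<'E'
from h import *
d=load("w2"); crop("w2",180,110,340,300,4,"c_w2")
hsv=cv2.cvtColor(d["img"],cv2.COLOR_BGR2HSV)
cop=cv2.inRange(hsv,(3,110,80),(16,255,255)); wht=((hsv[...,1]<90)&(hsv[...,2]>110)).astype(np.uint8)
rows=[r for r in list(range(160,205))+list(range(240,272))]
A=[[],[],[],[]];F=[[],[]]
for r in rows:
    c=np.where(cop[r,190:330])[0]+190; g=np.where(np.diff(c)>2)[0]
    if len(g)!=1: continue
    for k,v in enumerate([c[0]-.5,c[g[0]]+.5,c[g[0]+1]-.5,c[-1]+.5]): A[k].append((v,r))
for r in range(135,270):
    c=np.where(wht[r,185:335])[0]+185; F[0].append((c[0]-.5,r));F[1].append((c[-1]+.5,r))
E=[]
def fl(P):
    f=cv2.fitLine(P[:,:2].astype(np.float32),cv2.DIST_HUBER,0,.01,.01).ravel(); f=f if f[0]>0 else np.r_[-f[:2],f[2:]]
    return np.degrees(np.arctan2(f[1],f[0])),f
y0=np.radians(-7.2)
for nm,L,z in [("r0",A[0],.06),("r1",A[1],.06),("r2",A[2],.06),("r3",A[3],.06),("f0",F[0],.03),("f1",F[1],.03)]:
    P=onplane(d,L,z); yaw,f=fl(P); ey=np.array([-np.sin(y0),np.cos(y0)]); print(nm,round(yaw,2),"ey",np.median(P[:,:2]@ey).round(4),len(P))
# ends in x
ex=np.array([np.cos(y0),np.sin(y0)])
for c in (230,238,246,268,276,284):
    r=np.where(cop[140:300,c])[0]+140; top=onplane(d,(c,r.min()-.5),.06)[0,:2]@ex; top8=onplane(d,(c,r.min()-.5),.08)[0,:2]@ex; 
    print(c,r.min(),r.max(),"far",top.round(4),top8.round(4),"near z.08",(onplane(d,(c,r.max()+.5),.08)[0,:2]@ex).round(4),"z.06",(onplane(d,(c,r.max()+.5),.06)[0,:2]@ex).round(4))
for c in (215,240,260,280,300):
    r=np.where(wht[110:290,c])[0]+110
    a=onplane(d,(c,r.min()-.5),.03)[0,:2]@ex;b=onplane(d,(c,r.max()+.5),.03)[0,:2]@ex; print("frame",c,r.min(),r.max(),a.round(4),b.round(4),round(a-b,4),round((a+b)/2,4))
E
```

```text
r0 -7.35 ey 0.0568 64
r1 -7.26 ey 0.0203 64
r2 -7.48 ey 0.0131 64
r3 -7.16 ey -0.0235 64
f0 -7.34 ey 0.0874 135
f1 -7.16 ey -0.0547 135
230 157 281 far 0.5654 0.5689 near z.08 0.4231 z.06 0.4097
238 157 282 far 0.5654 0.5689 near z.08 0.4218 z.06 0.4083
246 156 281 far 0.5665 0.5699 near z.08 0.4232 z.06 0.4098
268 156 281 far 0.5666 0.57 near z.08 0.4233 z.06 0.4099
276 157 282 far 0.5655 0.569 near z.08 0.4219 z.06 0.4084
284 157 280 far 0.5656 0.569 near z.08 0.4246 z.06 0.4113
frame 215 126 278 0.5962 0.3942 0.202 0.4952
frame 240 126 284 0.5962 0.3849 0.2113 0.4905
frame 260 126 279 0.5962 0.3929 0.2033 0.4946
frame 280 126 284 0.5963 0.385 0.2113 0.4906
frame 300 126 279 0.5965 0.3928 0.2036 0.4946
```

View pics/c_w2.png

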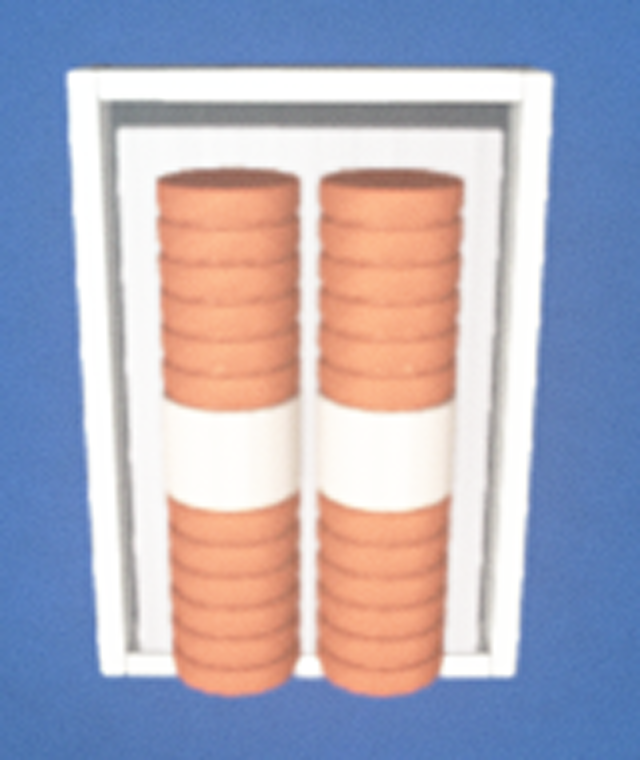

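Emit:
send_rows --targets '[-1,-1,4,1,-0.1,-1,-2,8,3,-0.2,-1,-3,12,5,-0.3,-1,-4,16,7,-0.438,-1,-5,20,9,-0.438,-1,-5.72,23.08,11.05,-0.438,-1,-5.72,23.08,11.05,-0.438,-1,-5.72,23.08,11.05,-0.438]'

```text
clock: 3.07
tool_pos: [0.4541, -0.2773, 0.1175]
orientation: [-0.001, 0.988, 0.153, -0.003]
ft_force: [0.3, 0.4, -0.5]
grip_width: 0.998
```

```bash
python3 - <<'E'
from h import *
st(); snap("wrist","w3"); go([.4582,-.2728,.0065])
E
```

```text
t 3.07 tcp [ 454.1 -277.3  117.5] F [ 0.3  0.4 -0.5] M [ 0.   -0.01 -0.07] gw 0.998 j [-0.62  0.14  1.53 -0.    1.47  0.65]
toolx yaw deg 17.56 tooly yaw -72.44 zaxis [-5.6e-03  7.0e-04 -1.0e+00]
shift cm [ 0.38 -0.19 11.26]
```

View pics/w3.png

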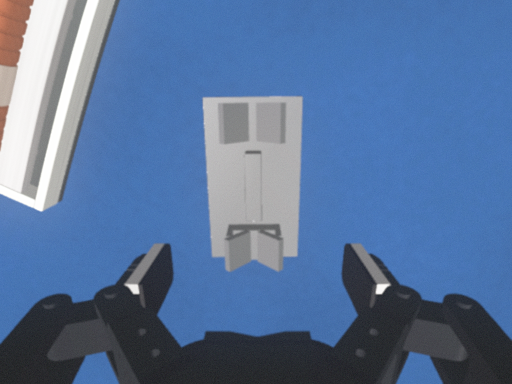

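```bash
cat > padm.py <<'E'
from h import *
def padm(d,zt,yaw,r0,r1,c0,c1,smax=70):
    hsv=cv2.cvtColor(d["img"],cv2.COLOR_BGR2HSV)
    m=((hsv[...,1]<smax)&(hsv[...,2]>60)).astype(np.uint8); k=np.zeros_like(m);k[r0:r1,c0:c1]=1;m*=k
    N,l,s,c=cv2.connectedComponentsWithStats(m); i=1+np.argmax(s[1:,4]); m=(l==i); x,y,w,h,_=s[i]
    rows=range(y+6,y+int(h*.7)); L=[(np.where(m[r])[0].min()-.5,r) for r in rows]; Rr=[(np.where(m[r])[0].max()+.5,r) for r in rows]
    T=[(cc,np.where(m[:,cc])[0].min()-.5) for cc in range(x+w//6,x+w-w//6)]
    ex=np.array([np.cos(yaw),np.sin(yaw)]);ey=np.array([-ex[1],ex[0]])
    PL,PR,PT=[onplane(d,q,zt)[:,:2] for q in (L,Rr,T)]
    for P in (PL,PR,PT):
        f=cv2.fitLine(P.astype(np.float32),cv2.DIST_HUBER,0,.01,.01).ravel(); print("yaw",round(np.degrees(np.arctan2(f[1],f[0]))%180,2),end=" ")
    l=np.median(PL@ey);r=np.median(PR@ey);t=np.median(PT@ex)
    c=ex*(t-.075)+ey*(l+r)/2; print("width",round(abs(l-r),4),"ctr",c.round(4),"box",x,y,w,h); return c
E
python3 - <<'E'
from padm import *
padm(load("w3"),.004,np.radians(18),80,285,190,320)
padm(load("w1"),.004,np.radians(18),120,280,190,325)
E
```

```text
yaw 17.96 yaw 18.08 yaw 108.63 width 0.084 ctr [ 0.4577 -0.2731] box 203 96 100 176
yaw 18.11 yaw 18.19 yaw 107.36 width 0.0843 ctr [ 0.4582 -0.2729] box 224 144 67 117
```

Emit:
send_rows --targets '[-1,0.38,-0.19,0,-0.009,-1,0.38,-0.19,2,-0.009,-1,0.38,-0.19,4,-0.009,-1,0.38,-0.19,6,-0.009,-1,0.38,-0.19,7,-0.009,-1,0.38,-0.19,7.5,-0.009,-1,0.38,-0.19,7.5,-0.009,-1,0.38,-0.19,7.5,-0.009]'

```text
clock: 3.78
tool_pos: [0.4591, -0.2729, 0.0454]
orientation: [0.0, 0.987, 0.158, -0.001]
ft_force: [0.7, -0.0, -0.2]
grip_width: 1.0
```

```bash
python3 - <<'E'
from h import *
st(); go([.458,-.273,.0065])
E
```

```text
t 3.78 tcp [ 459.1 -272.9   45.4] F [ 0.7 -0.  -0.2] M [0.04 0.02 0.04] gw 1.0 j [-0.6   0.22  1.59 -0.    1.32  0.65]
toolx yaw deg 18.2 tooly yaw -71.8 zaxis [-2.e-03 -8.e-04 -1.e+00]
shift cm [-0.1  -0.03  3.89]
```

Emit:
send_rows --targets '[-1,-0.1,-0.03,1.5,0.002,-1,-0.1,-0.03,3,0.002,-0.5,-0.1,-0.03,3.8,0.002,0.2,-0.1,-0.03,3.88,0.002,0.5,-0.1,-0.03,3.88,0.002,1,-0.1,-0.03,3.88,0.002,1,-0.1,-0.03,3.88,0.002,1,-0.1,-0.03,3.88,0.002]' --grip_force 60

```text
clock: 4.45
tool_pos: [0.4586, -0.2733, 0.0077]
orientation: [0.001, 0.988, 0.157, -0.0]
ft_force: [-5.0, 1.9, 20.0]
grip_width: 0.148
```

```bash
python3 - <<'E'
from h import *
st()
E
```

```text
t 4.45 tcp [ 458.6 -273.3    7.7] F [-5.   1.9 20. ] M [0.36 0.82 0.03] gw 0.148 j [-0.61  0.27  1.62 -0.    1.25  0.65]
toolx yaw deg 18.08 tooly yaw -71.92 zaxis [-5.0e-04 -1.6e-03 -1.0e+00]
```

Emit:
send_rows --targets '[1,0,0,-0.2,0,1,0,0,-0.5,0,1,0,0,-1.5,0,1,0,0,-3,0,1,0,0,-4.5,0,1,0,0,-5,0,1,0,0,-5,0,1,0,0,-5,0]'

```text
clock: 5.12
tool_pos: [0.4585, -0.2731, 0.0576]
orientation: [0.001, 0.988, 0.157, -0.0]
ft_force: [-1.4, 0.1, -1.3]
grip_width: 0.145
```

```bash
python3 - <<'E'
from h import *
st(); snap("wrist","w4"); snap("side","s4"); crop("s4",180,60,360,200,4,"c_s4")
E
```

```text
t 5.12 tcp [ 458.5 -273.1   57.6] F [-1.4  0.1 -1.3] M [0.08 0.05 0.02] gw 0.145 j [-0.61  0.21  1.59 -0.    1.35  0.65]
toolx yaw deg 18.08 tooly yaw -71.92 zaxis [-5.0e-04 -1.7e-03 -1.0e+00]
```

View pics/w4.png

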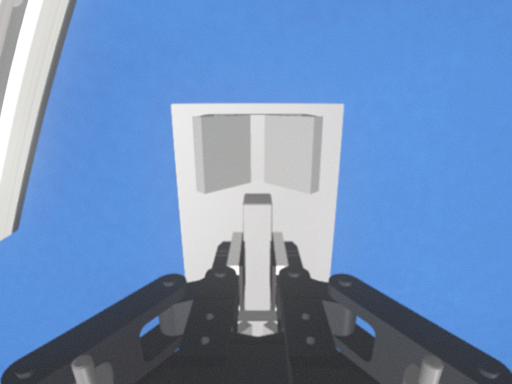

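View pics/c_s4.png

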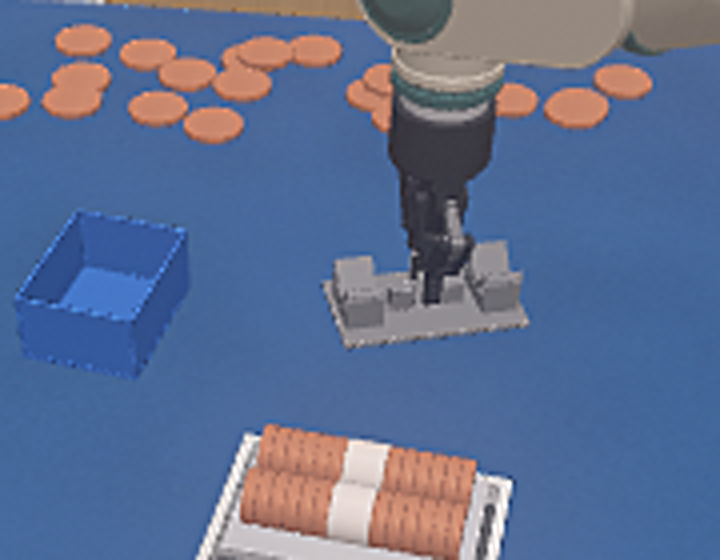

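```bash
python3 - <<'E'
from padm import *
d=load("w4"); 
hsv=cv2.cvtColor(d["img"],cv2.COLOR_BGR2HSV); m=((hsv[...,1]<70)&(hsv[...,2]>60))
yaw=np.radians(18.08); ex=np.array([np.cos(yaw),np.sin(yaw)]);ey=np.array([-ex[1],ex[0]])
rows=range(115,225);L=[(np.where(m[r,120:])[0].min()+119.5,r) for r in rows];Rr=[(np.where(m[r,:400])[0].max()+.5,r) for r in rows]
T=[(c,np.where(m[80:200,c])[0].min()+79.5) for c in range(180,335)]
tcp=np.array([.4585,-.2731])
for z in (.053,.054,.055):
    PL,PR,PT=[onplane(d,q,z)[:,:2]-tcp for q in (L,Rr,T)]
    for P in (PL,PR,PT):
        f=cv2.fitLine(P.astype(np.float32),cv2.DIST_HUBER,0,.01,.01).ravel(); print(round(np.degrees(np.arctan2(f[1],f[0]))%180,2),end=" ")
    l,r,t=np.median(PL@ey),np.median(PR@ey),np.median(PT@ex); print(z,"width",l-r,"y off",(l+r)/2,"x off",t-.075)
# rib centre columns top z=.072
E
```

```text
18.08 18.09 108.0 0.053 width 0.08406070741850011 y off -0.0010470630119329485 x off -0.0004518365331616647
18.08 18.09 108.0 0.054 width 0.08348771884988077 y off -0.0010466581623639441 x off -0.00045874949501817364
18.08 18.09 108.0 0.055 width 0.0829147302812614 y off -0.0010462533127949813 x off -0.00046566245687469643
```

Emit:
send_rows --targets '[1,0,0,-3,0.05,1,1.5,-3,-6,0.1,1,3.5,-7,-6.74,0.2,1,5.5,-11,-6.74,0.3,1,7.5,-15,-6.74,0.4,1,9.3,-18.5,-6.74,0.442,1,10.44,-20.57,-6.74,0.442,1,10.44,-20.57,-6.74,0.442]'

```text
clock: 5.88
tool_pos: [0.4936, -0.0395, 0.1229]
orientation: [-0.001, 0.998, -0.06, -0.002]
ft_force: [-0.3, -0.1, -1.9]
grip_width: 0.145
```

Emit:
send_rows --targets '[1,0,0,0,0,1,0,0,0,0,1,0,0,0,0,1,0,0,0,0,1,0,0,0,0,1,0,0,0,0,1,0,0,0,0,1,0,0,0,0]'

```text
clock: 6.55
tool_pos: [0.4936, -0.0398, 0.123]
orientation: [-0.001, 0.998, -0.061, -0.002]
ft_force: [-0.6, 0.7, -2.1]
grip_width: 0.144
```

```bash
python3 - <<'E'
from h import *
st(); go([.4939,-.0451,.0885]); snap("wrist","w5")
E
```

```text
t 6.55 tcp [493.6 -39.8 123. ] F [-0.6  0.7 -2.1] M [ 0.08 -0.01  0.02] gw 0.144 j [-0.16  0.03  1.64  0.    1.47  1.54]
toolx yaw deg -6.96 tooly yaw -96.96 zaxis [-0.0032  0.0017 -1.    ]
shift cm [0.11 0.52 3.45]
```

View pics/w5.png

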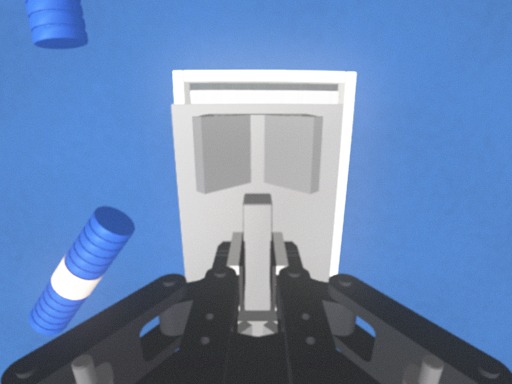

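Emit:
send_rows --targets '[1,0.11,0.52,0,0.005,1,0.11,0.52,0,0.005,1,0.11,0.52,1,0.005,1,0.11,0.52,2,0.005,1,0.11,0.52,2.8,0.005,1,0.11,0.52,3,0.005,1,0.11,0.52,3,0.005,1,0.11,0.52,3,0.005]'

```text
clock: 7.27
tool_pos: [0.4939, -0.0449, 0.0928]
orientation: [-0.001, 0.998, -0.063, -0.002]
ft_force: [0.5, -0.7, -1.4]
grip_width: 0.144
```

```bash
python3 - <<'E'
from h import *
st(); go([.4939,-.0451,.0877]); snap("wrist","w6"); snap("side","s6"); crop("s6",180,80,360,220,4,"c_s6")
d=load("w6"); hsv=cv2.cvtColor(d["img"],cv2.COLOR_BGR2HSV)
m=((hsv[...,1]<90)&(hsv[...,2]>60))
for r in (130,150,170,190,210,230,250):
    c=np.where(m[r,100:420])[0]+100; print(r,c.min(),c.max(),onplane(d,[(c.min()-.5,r),(c.max()+.5,r)],.03).round(4)[:,:2].tolist())
E
```

```text
t 7.27 tcp [493.9 -44.9  92.8] F [ 0.5 -0.7 -1.4] M [-0.02  0.02 -0.04] gw 0.144 j [-0.17  0.07  1.67  0.    1.41  1.53]
toolx yaw deg -7.23 tooly yaw -97.23 zaxis [-0.0037  0.0019 -1.    ]
shift cm [0.   0.02 0.51]
130 156 358 [[0.5594, 0.0167], [0.5418, -0.1229]]
150 158 356 [[0.5456, 0.0184], [0.528, -0.1211]]
170 160 354 [[0.5312, 0.0201], [0.5137, -0.1192]]
190 162 352 [[0.5163, 0.0219], [0.4988, -0.1172]]
210 164 350 [[0.5008, 0.0239], [0.4833, -0.1153]]
230 166 348 [[0.4845, 0.026], [0.467, -0.1133]]
250 168 346 [[0.4675, 0.0283], [0.45, -0.1112]]
```

View pics/w6.png

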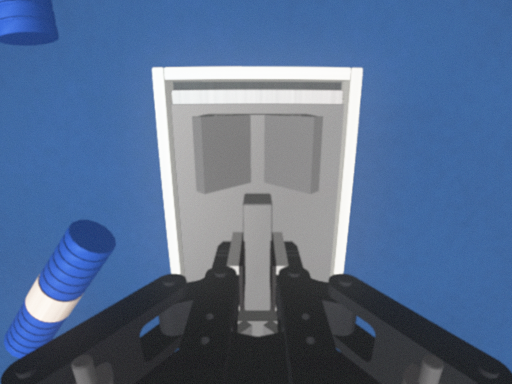

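View pics/c_s6.png

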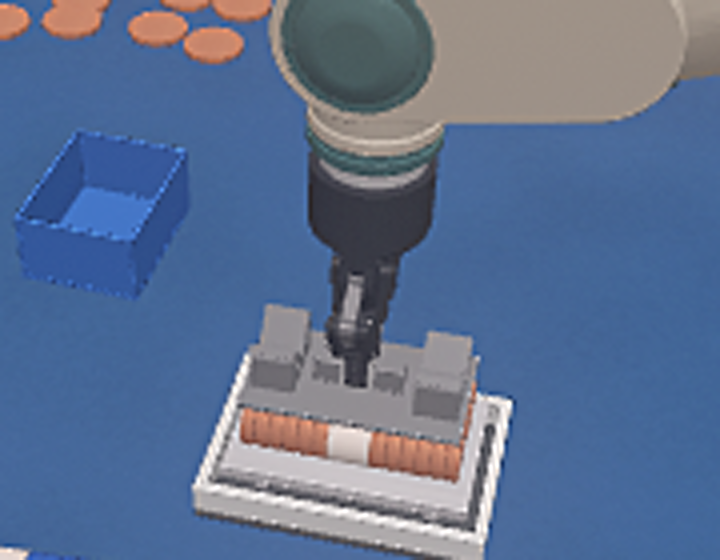

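Emit:
send_rows --targets '[1,0,0.02,0.2,0,1,0,0.02,0.35,0,1,0,0.02,0.45,0,1,0,0.02,0.5,0,1,0,0.02,0.55,0,1,0,0.02,0.55,0,1,0,0.02,0.55,0,1,0,0.02,0.55,0]'

```text
clock: 8.03
tool_pos: [0.4942, -0.0452, 0.0879]
orientation: [-0.001, 0.998, -0.063, -0.001]
ft_force: [-0.4, 0.1, -1.4]
grip_width: 0.144
```

```bash
python3 - <<'E'
from h import *
st()
E
```

```text
t 8.03 tcp [494.2 -45.2  87.9] F [-0.4  0.1 -1.4] M [ 0.01 -0.09 -0.03] gw 0.144 j [-0.17  0.07  1.67  0.    1.4   1.53]
toolx yaw deg -7.23 tooly yaw -97.23 zaxis [-0.0025  0.0016 -1.    ]
```

Emit:
send_rows --targets '[1,0,0,0.04,0,1,0,0,0.08,0,1,0,0,0.12,0,1,0,0,0.12,0,1,0,0,0.12,0,1,0,0,0.12,0,1,0,0,0.12,0,1,0,0,0.12,0]'

```text
clock: 8.7
tool_pos: [0.4944, -0.0452, 0.0869]
orientation: [-0.001, 0.998, -0.063, -0.001]
ft_force: [-0.1, -0.1, 2.1]
grip_width: 0.144
```

```bash
python3 - <<'E'
from h import *
st(); snap("side","s7"); crop("s7",180,80,360,220,4,"c_s7")
E
```

```text
t 8.7 tcp [494.4 -45.2  86.9] F [-0.1 -0.1  2.1] M [0.01 0.15 0.05] gw 0.144 j [-0.17  0.07  1.67  0.    1.4   1.53]
toolx yaw deg -7.23 tooly yaw -97.23 zaxis [-0.0019  0.0016 -1.    ]
```

View pics/c_s7.png

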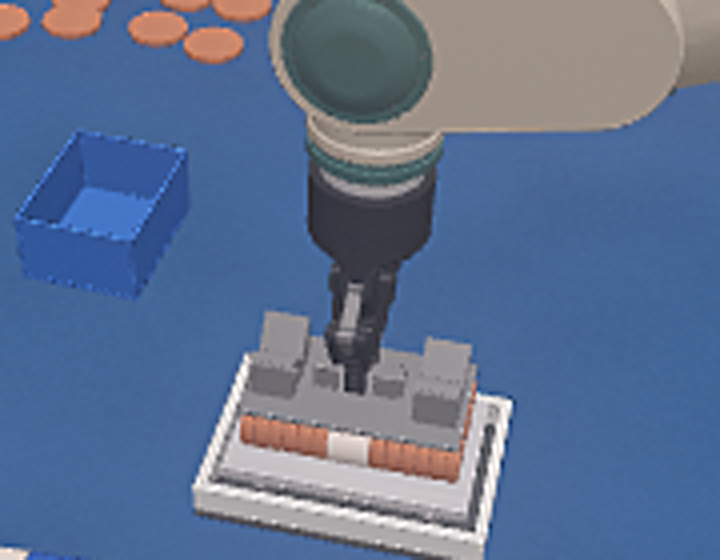

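Contact: the wrist force went from -1.4 to +2.1 N, so the pad rests on the rolls. I'll release it and rise.

Emit:
send_rows --targets '[0.6,0,0,0,0,0.5,0,0,0,0,0.3,0,0,0,0,0,0,0,0,0,0,0,0,-1,0,0,0,0,-3,0,-0.5,0,0,-5,0,-1,0,0,-7,0]'

```text
clock: 9.42
tool_pos: [0.4944, -0.0453, 0.1584]
orientation: [-0.001, 0.998, -0.063, -0.001]
ft_force: [0.1, -0.5, 0.2]
grip_width: 0.769
```

Emit:
send_rows --targets '[-1,1,0,-1,0,-1,2,0,-3,0,-1,3,0,-5,0,-1,4,0,-6.5,0,-1,4.5,0,-6.5,0,-1,4.5,0,-6.5,0,-1,4.5,0,-6.5,0,-1,4.5,0,-6.5,0]'

```text
clock: 10.08
tool_pos: [0.5383, -0.0509, 0.2218]
orientation: [-0.001, 0.998, -0.063, -0.002]
ft_force: [-0.1, 0.1, 0.2]
grip_width: 1.003
```

```bash
python3 - <<'E'
from padm import *
st(); d=snap("wrist","w8")
E
```

```text
t 10.08 tcp [538.3 -50.9 221.8] F [-0.1  0.1  0.2] M [0.06 0.01 0.02] gw 1.003 j [-0.16  0.1   1.37  0.    1.68  1.53]
toolx yaw deg -7.23 tooly yaw -97.23 zaxis [-0.0046  0.002  -1.    ]
```

View pics/w8.png

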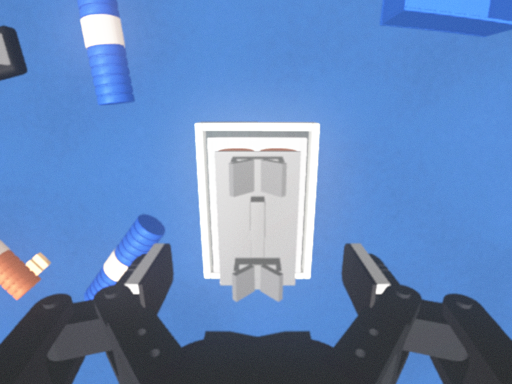

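```bash
python3 - <<'E'
from padm import *
d=load("w8"); g=cv2.cvtColor(d["img"],cv2.COLOR_BGR2GRAY).astype(int); crop("w8",180,110,340,310,4,"c_w8")
print(g[215,195:325:2]); 
yaw=np.radians(-7.23); ex=np.array([np.cos(yaw),np.sin(yaw)]);ey=np.array([-ex[1],ex[0]])
def edge(r,c0,c1,sgn): # strongest gradient white->grey
    p=g[r,c0:c1].astype(float); dd=np.diff(p)*sgn; k=np.argmax(dd); return (c0+k+.5,r)
L=[edge(r,208,228,-1) for r in range(160,262)];Rr=[edge(r,288,306,1) for r in range(160,262)]
for P in (L,Rr):
    Q=onplane(d,P,.084)[:,:2]; f=cv2.fitLine(Q.astype(np.float32),cv2.DIST_HUBER,0,.01,.01).ravel(); print(np.degrees(np.arctan2(f[1],f[0])), np.median(Q@ey))
hsv=cv2.cvtColor(d["img"],cv2.COLOR_BGR2HSV); print([ (c,[int(v) for v in g[140:165,c]]) for c in (225,290)])
m=((hsv[...,1]<90)&(hsv[...,2]>110)).astype(np.uint8)
F=[[],[]]
for r in range(135,268):
    c=np.where(m[r,185:335])[0]+185; F[0].append((c[0]-.5,r));F[1].append((c[-1]+.5,r))
print("frame ey",[np.median(onplane(d,q,.03)[:,:2]@ey).round(4) for q in F])
for c in (225,240,275,290): print("far frame",(onplane(d,(c,np.where(m[110:290,c])[0].min()+109.5),.03)[0,:2]@ex).round(4))
E
```

```text
[148 149 190 255 255 255 231 197 248 255 255 240 222 223 222 222 221 220
 219 222 218 219 218 220 219 218 215 204 213 218 215 213 214 215 207 203
 214 212 212 212 213 212 211 213 211 212 213 213 211 210 212 220 252 253
 228 219 251 255 255 255 161 146 148 148 144]
-14.536614 0.05774377243624138
-3.709055 -0.02541428550515162
[(225, [255, 255, 255, 255, 254, 255, 255, 255, 233, 167, 148, 182, 228, 233, 231, 230, 229, 229, 230, 228, 228, 228, 229, 230, 229]), (290, [254, 254, 254, 254, 254, 254, 254, 255, 248, 183, 141, 172, 218, 221, 220, 219, 220, 219, 219, 221, 219, 219, 219, 219, 218])]
frame ey [np.float64(0.0877), np.float64(-0.0544)]
far frame 0.5955
far frame 0.5966
far frame 0.5955
far frame 0.5956
```

View pics/c_w8.png

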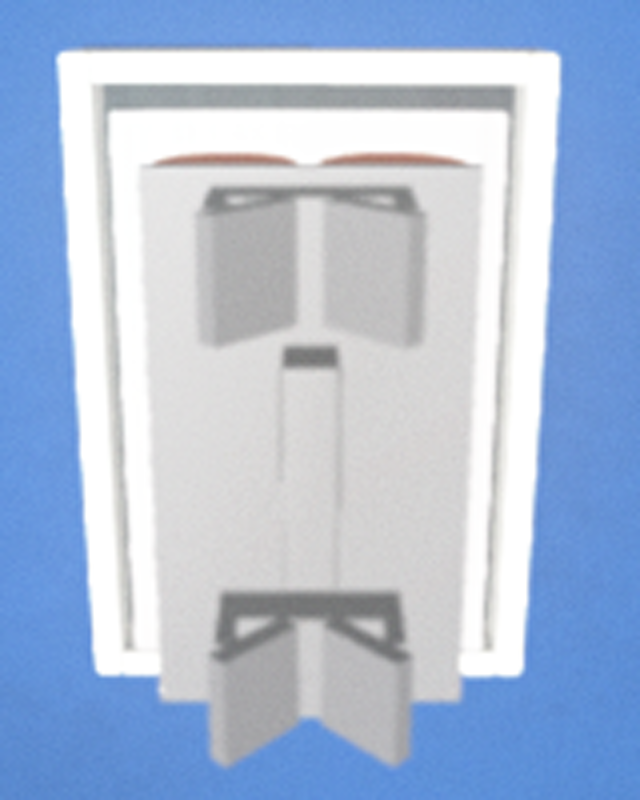

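Emit:
send_rows --targets '[-1,-0.7,-4,-0.2,-0.08,-1,-1.5,-8,-0.5,-0.16,-1,-2.2,-12,-0.8,-0.24,-1,-3,-16,-0.8,-0.32,-1,-3.8,-20,-0.8,-0.4,-1,-4.5,-24,-0.8,-0.48,-1,-5.3,-28,-0.8,-0.57,-1,-6,-32,-0.8,-0.667]'

```text
clock: 10.8
tool_pos: [0.518, 0.2759, 0.23]
orientation: [-0.001, 0.963, 0.269, -0.002]
ft_force: [1.2, -2.0, 0.2]
grip_width: 1.004
```

```bash
python3 - <<'E'
from h import *
st(); go([.513,.356,.23])
E
```

```text
t 10.8 tcp [518.  275.9 230. ] F [ 1.2 -2.   0.2] M [-0.02 -0.09 -0.02] gw 1.004 j [0.42 0.23 1.21 0.   1.71 1.45]
toolx yaw deg 31.25 tooly yaw -58.75 zaxis [-0.0052  0.0014 -1.    ]
shift cm [ 3.73 -7.11  0.02]
```

Emit:
send_rows --targets '[-1,2,-3.5,0,0,-1,3.73,-7.11,0,0,-1,3.73,-7.11,0,0,-1,3.73,-7.11,0,0,-1,3.73,-7.11,0,0,-1,3.73,-7.11,0,0,-1,3.73,-7.11,0,0,-1,3.73,-7.11,0,0]'

```text
clock: 11.47
tool_pos: [0.5134, 0.3549, 0.2305]
orientation: [-0.001, 0.963, 0.269, -0.002]
ft_force: [0.4, 0.4, 0.3]
grip_width: 0.998
```

```bash
python3 - <<'E'
from h import *
st(); snap("wrist","w9")
E
```

```text
t 11.47 tcp [513.4 354.9 230.5] F [0.4 0.4 0.3] M [-0.03  0.   -0.01] gw 0.998 j [0.54 0.34 1.08 0.   1.73 1.57]
toolx yaw deg 31.15 tooly yaw -58.85 zaxis [-0.0049  0.0016 -1.    ]
```

View pics/w9.png

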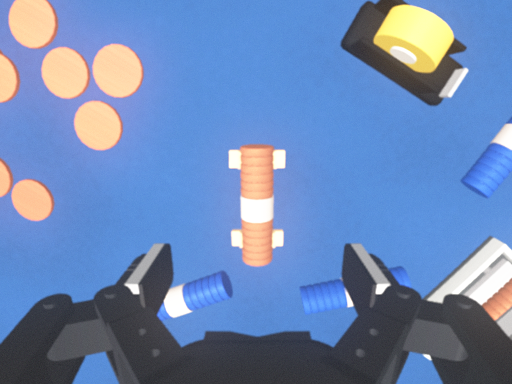

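```bash
python3 - <<'E'
from h import *
d=load("w9"); hsv=cv2.cvtColor(d["img"],cv2.COLOR_BGR2HSV)
cop=cv2.inRange(hsv,(3,90,80),(17,255,255))
yaw=np.radians(31.15)
A=[[],[]]
for r in list(range(155,193))+list(range(224,258)):
    c=np.where(cop[r,230:290])[0]+230; A[0].append((c[0]-.5,r));A[1].append((c[-1]+.5,r))
mid=[]
for q in A:
    P=onplane(d,q,.028)[:,:2]; f=cv2.fitLine(P.astype(np.float32),cv2.DIST_HUBER,0,.01,.01).ravel(); print("yaw",np.degrees(np.arctan2(f[1],f[0]))%180); mid.append(P)
ex=np.array([np.cos(yaw),np.sin(yaw)]);ey=np.array([-ex[1],ex[0]])
l,r=[np.median(P@ey) for P in mid]; print("diam",l-r,"ey",(l+r)/2)
for c in (250,257,264):
    rr=np.where(cop[130:280,c])[0]+130; print(c,rr.min(),rr.max(),[ (onplane(d,(c,rr.min()-.5),z)[0,:2]@ex).round(4) for z in (.028,.048)],(onplane(d,(c,rr.max()+.5),.048)[0,:2]@ex).round(4))
# band
w=(hsv[...,1]<60)&(hsv[...,2]>180); 
for c in (250,257,264):
    rr=np.where(w[180:235,c])[0]+180; B=onplane(d,[(c,rr.min()-.5),(c,rr.max()+.5)],.048)[:,:2]@ex; print("band",rr.min(),rr.max(),B.round(4),B.mean().round(4))
s=np.array([.5134,.3549])
for nm,p in (("bl1",(232,285)),("bl2",(302,290))):
    P=onplane(d,p,.02)[0,:2]; print(nm,P.round(3),"along",P@ex,"lat",P@ey)
E
```

```text
yaw 31.495028
yaw 31.333593
diam 0.03774795159208344 ey 0.03847622827649905
250 145 263 [np.float64(0.6506), np.float64(0.6532)] 0.5044
257 145 264 [np.float64(0.6506), np.float64(0.6532)] 0.503
264 146 264 [np.float64(0.6494), np.float64(0.6522)] 0.5031
band 199 222 [0.5905 0.5602] 0.5753
band 200 222 [0.5892 0.5602] 0.5747
band 199 221 [0.5905 0.5615] 0.576
bl1 [0.35  0.297] along 0.45326121432938765 lat 0.07343186850668702
bl2 [0.394 0.209] along 0.4451287630779305 lat -0.025409646661238076
```

```bash
python3 - <<'E'
from h import *
crop("w9",215,135,300,275,5,"c_w9")
d=load("w9")
E
```

```text
(no output)
```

View pics/c_w9.png

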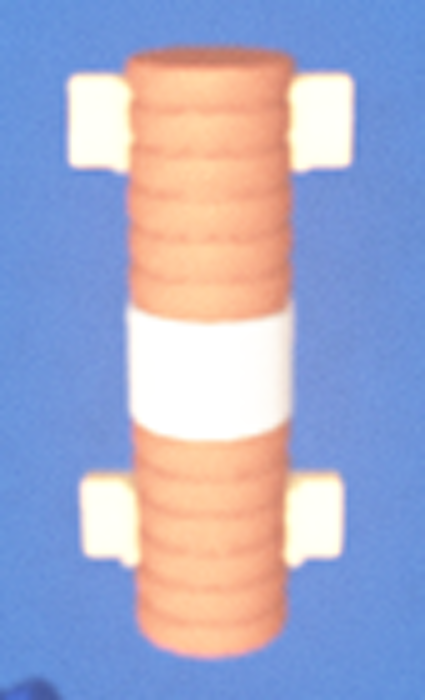

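```bash
python3 - <<'E'
from h import *
d=load("w9"); yaw=np.radians(31.4); ex=np.array([np.cos(yaw),np.sin(yaw)]);ey=np.array([-ex[1],ex[0]])
f=lambda r,z,c=257:(onplane(d,(c,r),z)[0,:2]@ex).round(4)
print("ends",f(148.2,.048),f(265.5,.048),(f(148.2,.048)+f(265.5,.048))/2,"band",f(199.4,.048),f(222.8,.048),(f(199.4,.048)+f(222.8,.048))/2)
for c in (232,285): print("bars", f(149.4,.013,c),f(169,.013,c),f(230,.013,c),f(247,.013,c),np.mean([f(149.4,.013,c),f(169,.013,c),f(230,.013,c),f(247,.013,c)]))
A=onplane(d,[(257,205)],.048)[0,:2]
P=onplane(d,[(256.9,205)],.028)[0,:2]
print(ex*.5757+ey*0.0359, "ey at new yaw", (np.array([.5134,.3549])@ex).round(4),(np.array([.5134,.3549])@ey).round(4))
l=[]
hsv=cv2.cvtColor(d["img"],cv2.COLOR_BGR2HSV);cop=cv2.inRange(hsv,(3,90,80),(17,255,255))
for r in list(range(155,193))+list(range(224,258)):
    c=np.where(cop[r,230:290])[0]+230; P=onplane(d,[(c[0]-.5,r),(c[-1]+.5,r)],.028)[:,:2]@ey; l.append(P.mean())
print("ey",np.median(l),np.std(l))
E
```

```text
ends 0.6493 0.5018 0.57555 band 0.5895 0.56 0.5747500000000001
bars 0.6428 0.6182 0.5349 0.5095 0.57635
bars 0.6426 0.618 0.5347 0.5094 0.576175
[0.47268495 0.33058772] ey at new yaw 0.6231 0.0354
ey 0.03611932101818432 0.000282818035521242
```

Emit:
send_rows --targets '[-1,-2,-0.1,2,-0.004,-1,-4,-0.15,5,-0.004,-1,-4.76,-0.15,8,-0.004,-1,-4.76,-0.15,11,-0.004,-1,-4.76,-0.15,14,-0.004,-1,-4.76,-0.15,15,-0.004,-1,-4.76,-0.15,15,-0.004,-1,-4.76,-0.15,15,-0.004]'

```text
clock: 12.18
tool_pos: [0.4717, 0.332, 0.0817]
orientation: [-0.002, 0.963, 0.27, -0.002]
ft_force: [-0.4, -0.2, 2.2]
grip_width: 1.001
```

```bash
python3 - <<'E'
from h import *
st(); go([.4719,.3316,.007])
E
```

```text
t 12.18 tcp [471.7 332.   81.7] F [-0.4 -0.2  2.2] M [-0.   -0.    0.04] gw 1.001 j [0.55 0.29 1.43 0.   1.42 1.57]
toolx yaw deg 31.37 tooly yaw -58.63 zaxis [-0.0042  0.0021 -1.    ]
shift cm [0.02 0.08 7.47]
```

Emit:
send_rows --targets '[-1,0.02,0.05,2.5,0,-1,0.02,0.05,5,0,-1,0.02,0.05,7,0,-1,0.02,0.05,7.47,0,-1,0.02,0.05,7.47,0,-0.5,0.02,0.05,7.47,0,0,0.02,0.05,7.47,0,0.4,0.02,0.05,7.47,0]' --grip_force 60

```text
clock: 12.85
tool_pos: [0.4729, 0.3325, 0.0092]
orientation: [-0.002, 0.963, 0.27, -0.0]
ft_force: [-0.6, 0.3, 0.2]
grip_width: 0.605
```

```bash
python3 - <<'E'
from h import *
st(); snap("side","s10"); crop("s10",170,230,370,384,4,"c_s10")
E
```

```text
t 12.85 tcp [472.9 332.5   9.2] F [-0.6  0.3  0.2] M [-0.01 -0.02 -0.05] gw 0.605 j [0.55 0.38 1.48 0.   1.28 1.57]
toolx yaw deg 31.37 tooly yaw -58.63 zaxis [-0.0012  0.0039 -1.    ]
```

View pics/c_s10.png

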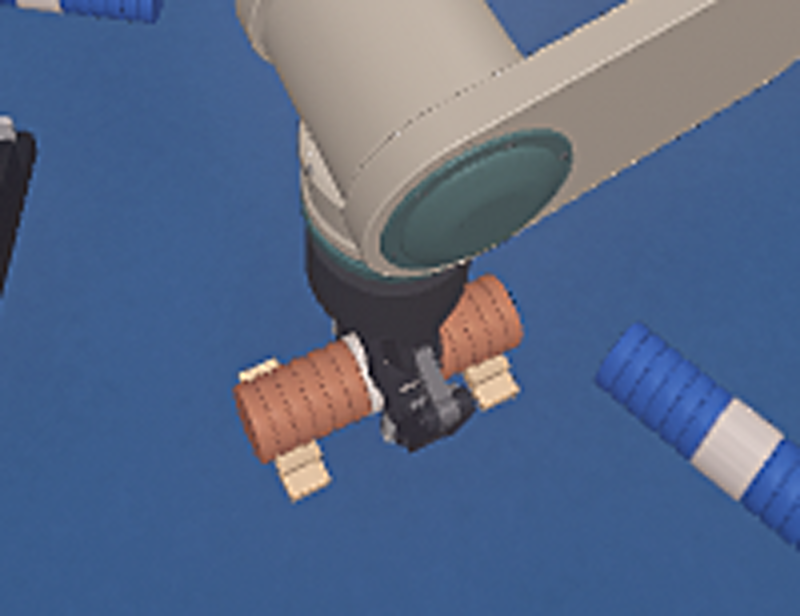

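Emit:
send_rows --targets '[0.2,-0.12,0.04,0.2,0,0.2,-0.12,0.04,0.2,0,0.2,-0.12,0.04,0.2,0,0.6,-0.12,0.04,0.2,0,1,-0.12,0.04,0.2,0,1,-0.12,0.04,0.2,0,1,-0.12,0.04,0.2,0,1,-0.12,0.04,0.2,0]' --grip_force 70

```text
clock: 13.57
tool_pos: [0.4729, 0.3324, 0.009]
orientation: [-0.003, 0.963, 0.27, 0.001]
ft_force: [-0.8, 0.1, 5.9]
grip_width: 0.449
```

```bash
python3 - <<'E'
from h import *
st()
E
```

```text
t 13.57 tcp [472.9 332.4   9. ] F [-0.8  0.1  5.9] M [0.13 0.18 0.04] gw 0.449 j [0.55 0.38 1.48 0.   1.27 1.57]
toolx yaw deg 31.38 tooly yaw -58.62 zaxis [ 0.0012  0.006  -1.    ]
```

Emit:
send_rows --targets '[1,0,0,-0.3,0,1,0,0,-1,0,1,0,0,-3,0,1,0,0,-6,0,1,0,0,-9,0,1,0,0,-11,0,1,0,0,-12,0,1,0,0,-12,0]'

```text
clock: 14.23
tool_pos: [0.4737, 0.3322, 0.1319]
orientation: [-0.003, 0.963, 0.27, 0.004]
ft_force: [0.4, 0.6, -1.9]
grip_width: 0.44
```

```bash
python3 - <<'E'
from h import *
st(); snap("wrist","w11"); snap("side","s11"); crop("s11",170,170,370,350,4,"c_s11")
E
```

```text
t 14.23 tcp [473.7 332.2 131.9] F [ 0.4  0.6 -1.9] M [ 0.01 -0.02 -0.02] gw 0.44 j [0.55 0.25 1.39 0.   1.5  1.57]
toolx yaw deg 31.37 tooly yaw -58.62 zaxis [ 0.0052  0.0084 -1.    ]
```

View pics/w11.png

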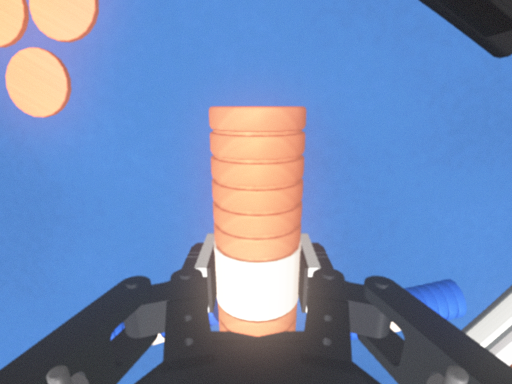

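View pics/c_s11.png

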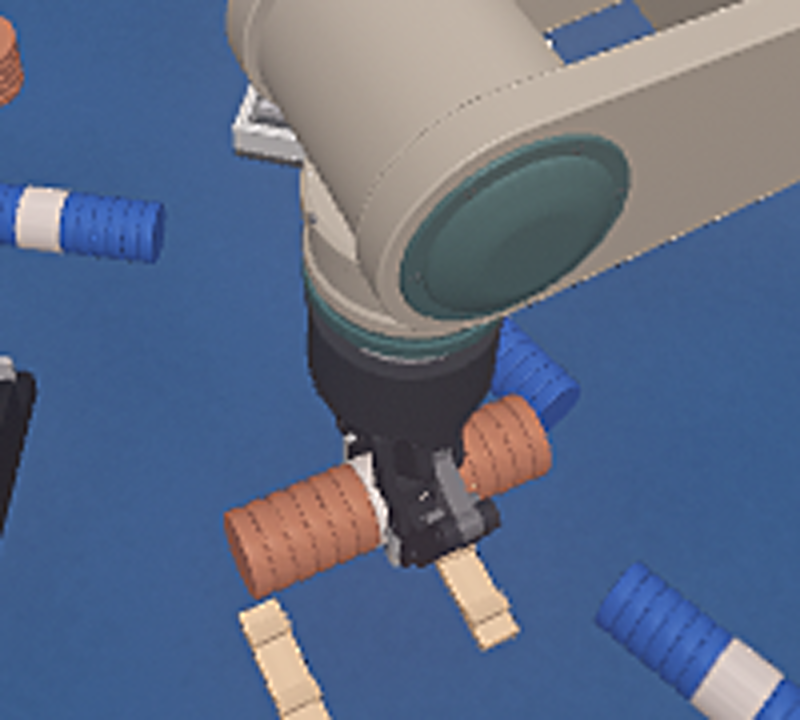

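```bash
python3 - <<'E'
from h import *
d=load("w11"); yaw=np.radians(31.4); ex=np.array([np.cos(yaw),np.sin(yaw)]);ey=np.array([-ex[1],ex[0]])
t=np.array([.4737,.3322]); hsv=cv2.cvtColor(d["img"],cv2.COLOR_BGR2HSV);cop=cv2.inRange(hsv,(3,70,80),(20,255,255))
rr=np.where(cop[90:240,257])[0]+90; top=rr.min()-.5; print("top row",top, "copper end",rr.max())
for za in (.149,.151,.153):
    print(za,"far end",((onplane(d,(257,top),za+.02)[0,:2]-t)@ex-.075).round(4))
w=(hsv[...,1]<60)&(hsv[...,2]>180); q=np.where(w[225:330,257])[0]+225; print(q.min(),q.max())
b=(onplane(d,[(257,q.min()-.5),(257,q.max()+.5)],.171)[:,:2]-t)@ex; print("band",b.round(4),b.mean())
l=[]
for r in range(110,230):
    c=np.where(cop[r,180:330])[0]+180; P=(onplane(d,[(c[0]-.5,r),(c[-1]+.5,r)],.151)[:,:2]-t)@ey; l.append([P.mean(),P[0]-P[1]])
l=np.array(l); print(l[::20].round(4))
E
```

```text
top row 106.5 copper end 239
0.149 far end -0.0027
0.151 far end -0.0027
0.153 far end -0.0027
263 320
band [ 0.0126 -0.0156] -0.0015136310446522668
[[-0.0009  0.0389]
 [-0.0009  0.0362]
 [-0.0007  0.039 ]
 [-0.0009  0.0393]
 [-0.0009  0.0392]
 [-0.0009  0.0391]]
```

Emit:
send_rows --targets '[1,-0.8,1.5,-2,0.07,1,-2.4,4.5,-4.5,0.15,1,-4.3,8,-4.5,0.24,1,-6.2,11.6,-4.5,0.33,1,-8,15.2,-4.5,0.42,1,-10,18.8,-4.5,0.51,1,-11.9,22.4,-4.5,0.6,1,-13.8,26,-4.5,0.674]'

```text
clock: 15.0
tool_pos: [0.4885, 0.0354, 0.1689]
orientation: [-0.002, 0.998, -0.065, -0.002]
ft_force: [1.4, -0.2, -1.5]
grip_width: 0.448
```

```bash
python3 - <<'E'
from h import *
st(); go([.4960,-.0455,.175])
E
```

```text
t 15.0 tcp [488.5  35.4 168.9] F [ 1.4 -0.2 -1.5] M [ 0.01 -0.08  0.02] gw 0.448 j [-0.01 -0.02  1.6   0.    1.57  1.7 ]
toolx yaw deg -7.49 tooly yaw -97.49 zaxis [-0.0042  0.005  -1.    ]
shift cm [ 1.79  7.92 -0.65]
```

Emit:
send_rows --targets '[1,0.8,3,-0.6,-0.004,1,1.4,6,-0.6,-0.004,1,1.79,7.92,-0.6,-0.004,1,1.79,7.92,-0.6,-0.004,1,1.79,7.92,-0.6,-0.004,1,1.79,7.92,-0.6,-0.004,1,1.79,7.92,-0.6,-0.004,1,1.79,7.92,-0.6,-0.004]'

```text
clock: 15.67
tool_pos: [0.4958, -0.0445, 0.174]
orientation: [-0.002, 0.998, -0.063, -0.003]
ft_force: [0.7, 0.5, -2.5]
grip_width: 0.451
```

```bash
python3 - <<'E'
from h import *
st(); go([.4960,-.0455,.120]); snap("wrist","w12"); snap("side","s12"); crop("s12",180,60,360,220,4,"c_s12")
E
```

```text
t 15.67 tcp [495.8 -44.5 174. ] F [ 0.7  0.5 -2.5] M [-0.03  0.03  0.03] gw 0.451 j [-0.17  0.    1.56  0.    1.58  1.53]
toolx yaw deg -7.17 tooly yaw -97.17 zaxis [-0.005   0.0053 -1.    ]
shift cm [0.07 0.13 5.4 ]
```

View pics/w12.png

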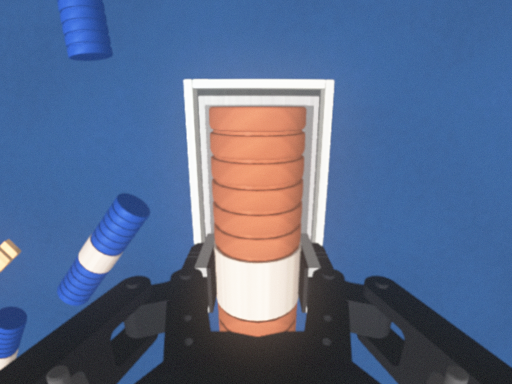

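View pics/c_s12.png

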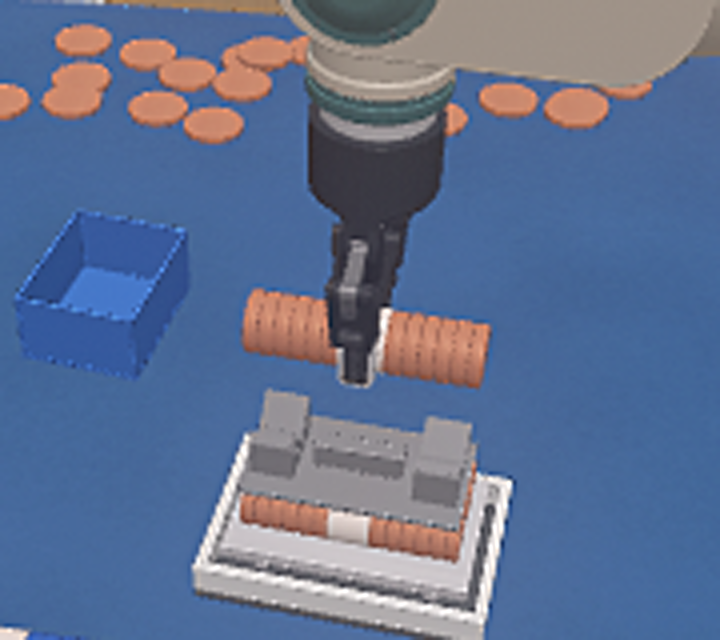

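Emit:
send_rows --targets '[1,0.07,0.13,0,0.001,1,0.07,0.13,1.5,0.001,1,0.07,0.13,3,0.001,1,0.07,0.13,4.5,0.001,1,0.07,0.13,5.4,0.001,1,0.07,0.13,5.4,0.001,1,0.07,0.13,5.4,0.001,1,0.07,0.13,5.4,0.001]'

```text
clock: 16.43
tool_pos: [0.4968, -0.0458, 0.1214]
orientation: [-0.002, 0.998, -0.063, -0.002]
ft_force: [-0.1, -0.4, -3.0]
grip_width: 0.447
```

```bash
python3 - <<'E'
from h import *
st(); go([.4960,-.0455,.107]); snap("wrist","w13"); snap("side","s13"); crop("s13",180,60,360,220,4,"c_s13")
E
```

```text
t 16.43 tcp [496.8 -45.8 121.4] F [-0.1 -0.4 -3. ] M [ 0.   -0.02  0.02] gw 0.447 j [-0.17  0.05  1.63  0.    1.47  1.53]
toolx yaw deg -7.23 tooly yaw -97.23 zaxis [-0.0028  0.0048 -1.    ]
shift cm [-0.07 -0.02  1.44]
```

View pics/w13.png

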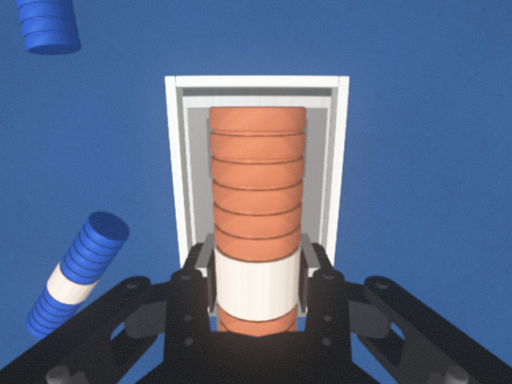

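View pics/c_s13.png

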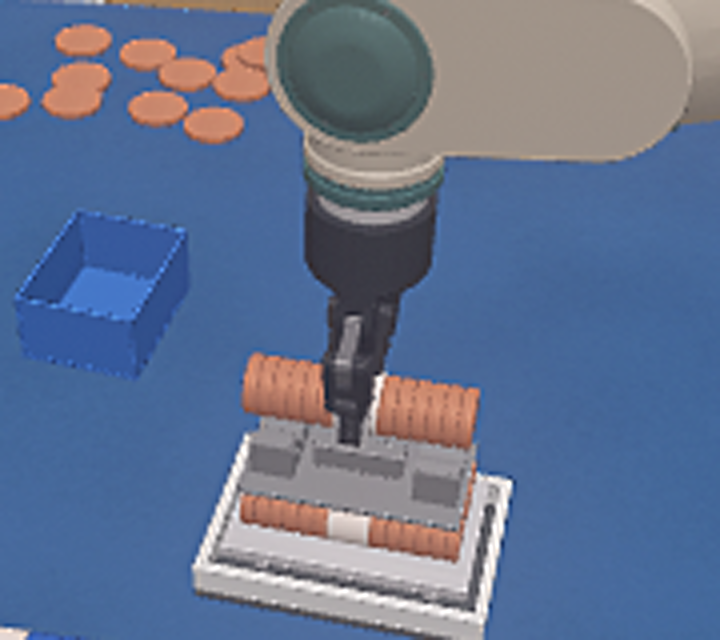

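```bash
python3 - <<'E'
from h import *
crop("w13",155,65,360,260,3,"c_w13")
d=load("w13"); yaw=np.radians(-7.23); ex=np.array([np.cos(yaw),np.sin(yaw)]);ey=np.array([-ex[1],ex[0]])
g=cv2.cvtColor(d["img"],cv2.COLOR_BGR2GRAY).astype(int)
for c in (195,202,312,320): print(c,g[95:120,c])
for c in (200,257,300): print("roll",c,g[98:115,c])
print("roll far",[(onplane(d,(257,r),.1604)[0,:2]@ex).round(4) for r in (105.5,106.5,107.5)],"pad far",[(onplane(d,(200,r),.084)[0,:2]@ex).round(4) for r in (105.5,106.5,107.5,108.5)])
print("roll mid ey",[(onplane(d,[(c,120)],.1404)[0,:2]@ey).round(4) for c in (210,305.5)])
for r in (120,150,180,200): print(r,g[r,180:215],g[r,300:340])
E
```

```text
195 [141 198 233 238 237 236 236 236 234 237 237 233 207 175 175 178 175 179
 176 181 176 179 177 178 177]
202 [148 201 235 240 239 236 238 238 238 238 239 235 203 173 177 177 177 173
 176 176 176 175 180 175 176]
312 [133 184 224 227 225 225 226 226 226 226 228 224 200 169 164 158 160 160
 157 160 161 160 158 160 161]
320 [129 177 223 227 226 225 227 224 226 224 226 224 200 172 160 161 155 159
 156 158 155 158 156 160 159]
roll 200 [241 240 238 239 238 240 238 239 236 210 177 176 178 178 173 177 175]
roll 257 [234 234 233 233 232 232 234 228 169 147 163 175 177 178 177 176 176]
roll 300 [228 229 228 228 228 228 228 224 174 125 124 131 130 128 130 129 129]
roll far [np.float64(0.5724), np.float64(0.5721), np.float64(0.5717)] pad far [np.float64(0.5721), np.float64(0.5715), np.float64(0.5709), np.float64(0.5704)]
roll mid ey [np.float64(0.0351), np.float64(-0.0041)]
120 [156 157 155 167 221 234 232 205 184 179 179 177 178 176 176 179 176 178
 175 178 175 175 180 177 175 169 154 142 139 138 142 146 147 144 149] [127 120 121 119 114 116 122 141 152 160 159 158 158 157 161 158 158 158
 1
[... 321 characters left out ...]
 154 155 156 169 206 218 211 188 176 179 179 177 189 233 246
 247 246 247 246]
180 [252 238 186 160 157 154 154 185 228 235 230 211 180 170 169 171 171 167
 168 170 169 170 166 169 166 170 168 166 168 164 166 152 127 109 107] [ 96 100 112 138 153 155 155 156 153 155 155 155 155 153 156 154 155 156
 158 154 157 155 167 202 216 200 180 178 175 178 177 195 233 246 246 246
 247 248 248 250]
200 [251 252 251 226 167 152 155 151 162 203 233 235 224 177 165 167 172 165
 164 169 168 169 168 163 167 165 166 166 166 167 166 164 160 152 138] [115 134 150 154 154 157 155 153 152 153 155 154 155 156 154 156 154 154
 153 150 158 178 207 214 191 171 175 176 177 189 225 242 245 246 246 247
 248 249 247 188]
```

View pics/c_w13.png

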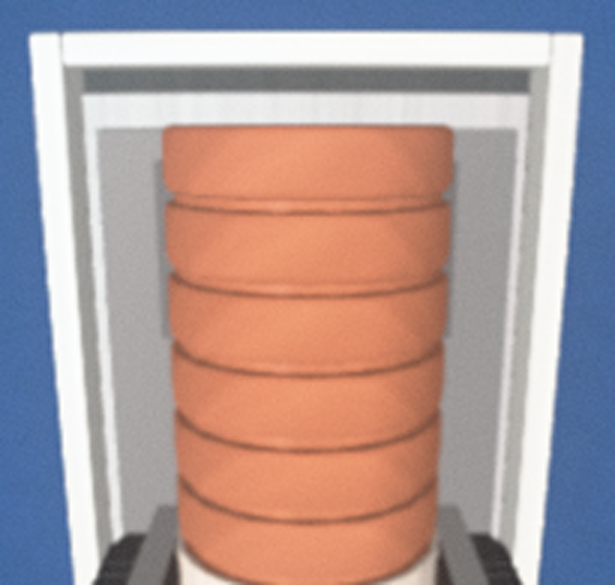

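Emit:
send_rows --targets '[1,-0.07,-0.02,0,0,1,-0.07,-0.02,0.3,0,1,-0.07,-0.02,0.6,0,1,-0.07,-0.02,0.9,0,1,-0.07,-0.02,1.2,0,1,-0.07,-0.02,1.3,0,1,-0.07,-0.02,1.3,0,1,-0.07,-0.02,1.3,0]'

```text
clock: 17.2
tool_pos: [0.4961, -0.0455, 0.1084]
orientation: [-0.002, 0.998, -0.063, -0.001]
ft_force: [0.7, 0.1, -1.7]
grip_width: 0.447
```

```bash
python3 - <<'E'
from h import *
st(); go([.4960,-.0455,.107])
E
```

```text
t 17.2 tcp [496.1 -45.5 108.4] F [ 0.7  0.1 -1.7] M [-0.06 -0.    0.01] gw 0.447 j [-0.17  0.06  1.65  0.    1.44  1.53]
toolx yaw deg -7.24 tooly yaw -97.24 zaxis [-0.0027  0.0048 -1.    ]
shift cm [-0.01 -0.    0.14]
```

Emit:
send_rows --targets '[1,0,0,0.05,0,1,0,0,0.1,0,1,0,0,0.15,0,1,0,0,0.2,0,1,0,0,0.25,0,1,0,0,0.25,0,1,0,0,0.25,0,1,0,0,0.25,0]'

```text
clock: 17.87
tool_pos: [0.4963, -0.0454, 0.1061]
orientation: [-0.002, 0.998, -0.063, -0.001]
ft_force: [0.9, 1.4, 1.3]
grip_width: 0.444
```

```bash
python3 - <<'E'
from h import *
st(); snap("side","s14"); snap("scene","c14"); crop("s14",180,60,360,220,4,"c_s14"); crop("c14",180,100,300,250,4,"c_c14")
E
```

```text
t 17.87 tcp [496.3 -45.4 106.1] F [0.9 1.4 1.3] M [ 0.28 -0.18  0.06] gw 0.444 j [-0.17  0.06  1.65  0.    1.44  1.53]
toolx yaw deg -7.23 tooly yaw -97.23 zaxis [-0.002   0.0049 -1.    ]
```

View pics/c_s14.png

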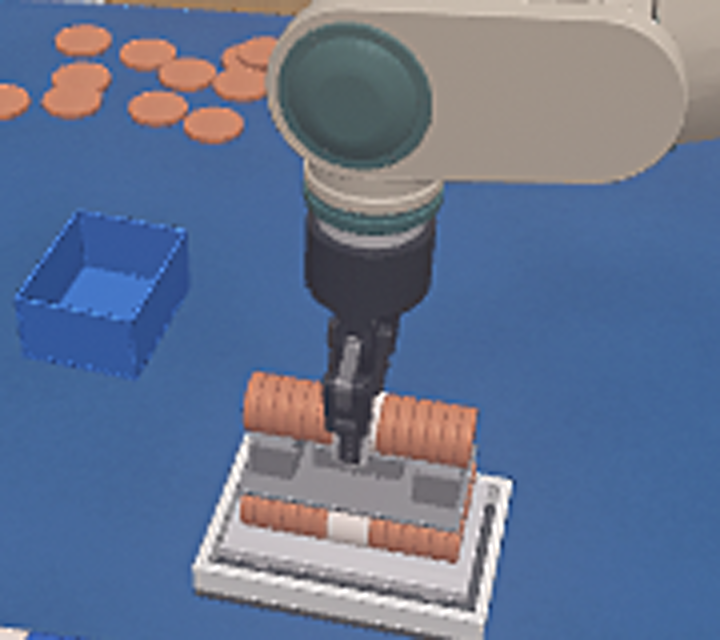

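View pics/c_c14.png

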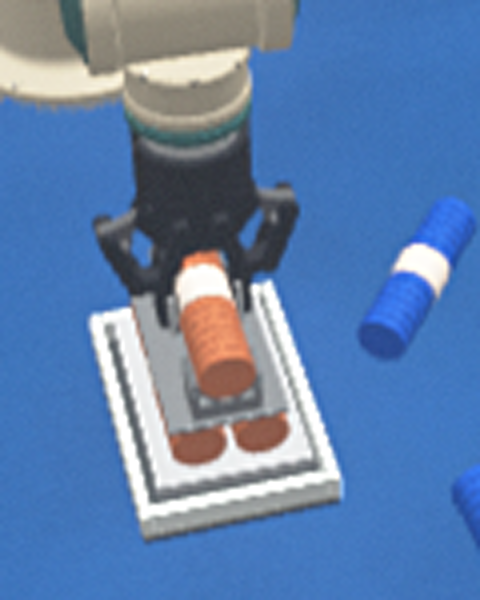

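Emit:
send_rows --targets '[1,0,0,0.08,0,1,0,0,0.16,0,1,0,0,0.24,0,1,0,0,0.32,0,1,0,0,0.4,0,1,0,0,0.4,0,1,0,0,0.4,0,1,0,0,0.4,0]'

```text
clock: 18.63
tool_pos: [0.4964, -0.0454, 0.1023]
orientation: [-0.002, 0.998, -0.063, -0.001]
ft_force: [-0.2, 2.2, 2.9]
grip_width: 0.447
```

```bash
python3 - <<'E'
from h import *
st(); snap("wrist","w15"); f=[]
for i in range(4): ctrl.snapshot("side"); s=ctrl.read_state(); f.append(np.r_[s["ft_force"],s["moment"],s["tool_pos"][2]*1e3])
print(np.round(f,2)); print(np.mean(f,0).round(2))
E
```

```text
t 18.63 tcp [496.4 -45.4 102.3] F [-0.2  2.2  2.9] M [0.26 0.08 0.02] gw 0.447 j [-0.17  0.06  1.65  0.    1.43  1.53]
toolx yaw deg -7.23 tooly yaw -97.23 zaxis [-0.0017  0.0049 -1.    ]
[[-1.6000e-01  2.1900e+00  3.2400e+00  3.1000e-01  3.0000e-02  1.0000e-02
   1.0223e+02]
 [-1.0900e+00  2.1100e+00  3.0600e+00  2.9000e-01  1.3000e-01  6.0000e-02
   1.0224e+02]
 [-2.7000e-01  2.6000e+00  3.4200e+00  3.3000e-01  1.4000e-01  3.0000e-02
   1.0224e+02]
 [-2.0000e-02  2.7400e+00  3.7000e+00  3.5000e-01  4.0000e-02  6.0000e-02
   1.0222e+02]]
[-3.8000e-01  2.4100e+00  3.3600e+00  3.2000e-01  8.0000e-02  4.0000e-02
  1.0223e+02]
```

Emit:
send_rows --targets '[1,0,-0.02,0,0,1,0,-0.04,0,0,1,0,-0.04,0,0,1,0,-0.04,0,0,1,0,-0.04,0,0,1,0,-0.04,0,0,1,0,-0.04,0,0,1,0,-0.04,0,0]'

```text
clock: 19.55
tool_pos: [0.4964, -0.0453, 0.1022]
orientation: [-0.002, 0.998, -0.063, -0.001]
ft_force: [-1.5, -2.1, 4.2]
grip_width: 0.451
```

```bash
cat > ff.py <<'E'
from h import *
def ff(n=4):
    f=[]
    for i in range(n): ctrl.snapshot("side"); s=ctrl.read_state(); f.append(np.r_[s["ft_force"],s["moment"],s["tool_pos"]*1e3])
    print("mean",np.mean(f,0).round(2))
E
python3 -c "
from ff import *
st(); ff()"
```

```text
t 19.55 tcp [496.4 -45.3 102.2] F [-1.5 -2.1  4.2] M [-0.42  0.17  0.01] gw 0.451 j [-0.17  0.06  1.65  0.    1.43  1.53]
toolx yaw deg -7.25 tooly yaw -97.25 zaxis [-0.0018  0.0044 -1.    ]
mean [-1.0000e+00 -2.8700e+00  3.6600e+00 -4.8000e-01  1.7000e-01  4.0000e-02
  4.9640e+02 -4.5260e+01  1.0222e+02]
```

Emit:
send_rows --targets '[1,0,0.02,0,0,1,0,0.02,0,0,1,0,0.02,0,0,1,0,0.02,0,0,1,0,0.02,0,0,1,0,0.02,0,0,1,0,0.02,0,0,1,0,0.02,0,0]'

```text
clock: 20.42
tool_pos: [0.4964, -0.0453, 0.1022]
orientation: [-0.002, 0.998, -0.063, -0.001]
ft_force: [-0.9, 0.7, 3.4]
grip_width: 0.449
```

```bash
python3 -c "
from ff import *
st(); ff()"
```

```text
t 20.42 tcp [496.4 -45.3 102.2] F [-0.9  0.7  3.4] M [0.06 0.09 0.01] gw 0.449 j [-0.17  0.06  1.65  0.    1.43  1.53]
toolx yaw deg -7.24 tooly yaw -97.24 zaxis [-0.0017  0.0048 -1.    ]
mean [-6.6000e-01 -1.5000e-01  3.4900e+00  5.0000e-02  7.0000e-02 -4.0000e-02
  4.9642e+02 -4.5260e+01  1.0223e+02]
```

Emit:
send_rows --targets '[1,0,0,0.1,0,1,0,0,0.2,0,1,0,0,0.3,0,1,0,0,0.4,0,1,0,0,0.47,0,1,0,0,0.5,0,1,0,0,0.5,0,1,0,0,0.5,0]'

```text
clock: 21.28
tool_pos: [0.4964, -0.0453, 0.0977]
orientation: [-0.002, 0.998, -0.063, -0.001]
ft_force: [-3.2, 1.1, 7.5]
grip_width: 0.446
```

```bash
python3 -c "
from ff import *
st(); ff(); snap('side','s16'); snap('wrist','w16'); snap('scene','c16'); crop('s16',215,130,330,230,6,'c_s16'); crop('c16',180,140,300,250,6,'c_c16')"
```

```text
t 21.28 tcp [496.4 -45.3  97.7] F [-3.2  1.1  7.5] M [-0.02  0.43 -0.01] gw 0.446 j [-0.17  0.07  1.66  0.    1.42  1.53]
toolx yaw deg -7.24 tooly yaw -97.24 zaxis [-0.0015  0.0047 -1.    ]
mean [-3.4500e+00  3.6000e-01  7.2700e+00  2.0000e-02  4.5000e-01 -2.0000e-02
  4.9645e+02 -4.5260e+01  9.7650e+01]
```

View pics/c_s16.png

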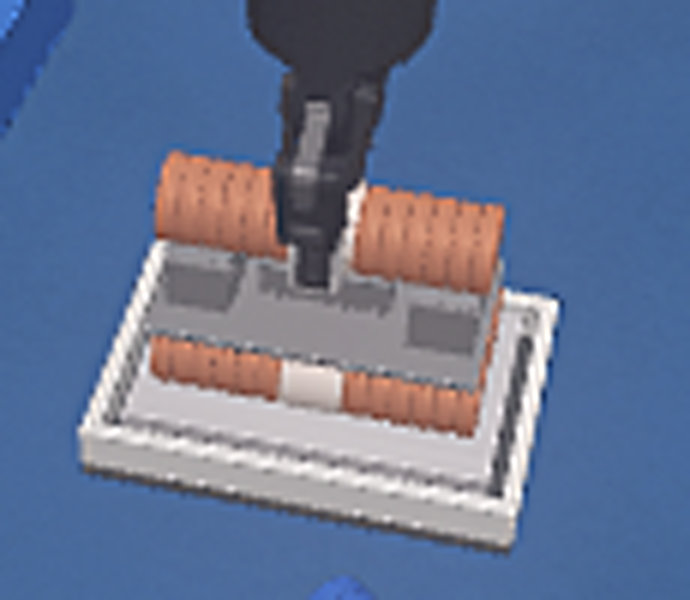

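View pics/c_c16.png

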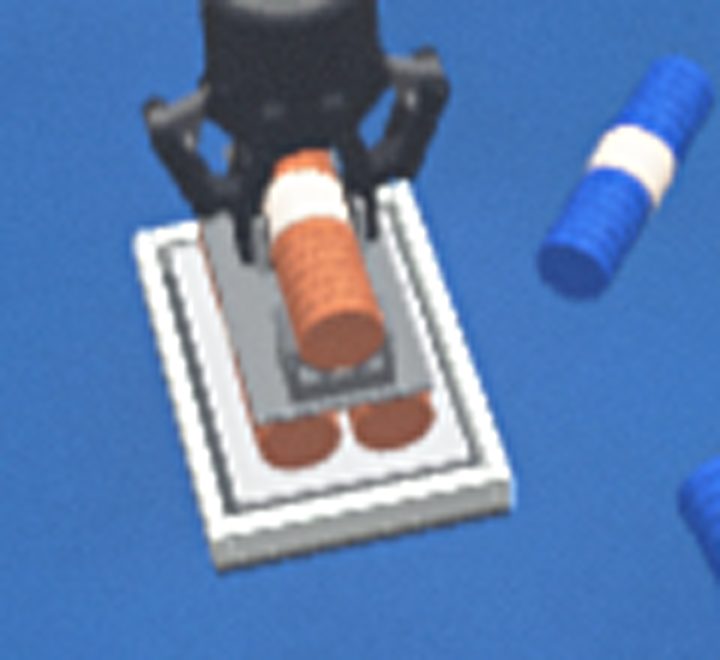

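View pics/w16.png

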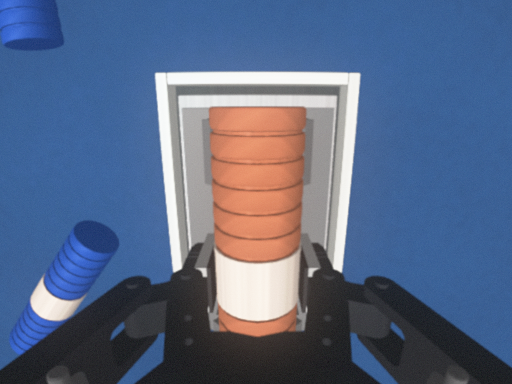

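Emit:
send_rows --targets '[1,-0.025,0,0.03,0,1,-0.025,0,0.06,0,1,-0.025,0,0.06,0,1,-0.025,0,0.06,0,1,-0.025,0,0.06,0,1,-0.025,0,0.06,0,1,-0.025,0,0.06,0,1,-0.025,0,0.06,0]'

```text
clock: 22.3
tool_pos: [0.4965, -0.0453, 0.0976]
orientation: [-0.002, 0.998, -0.063, -0.0]
ft_force: [-2.1, -0.3, 7.0]
grip_width: 0.446
```

```bash
python3 -c "
from ff import *
st(); ff()
d=load('s16'); hsv=cv2.cvtColor(d['img'],cv2.COLOR_BGR2HSV)
"
```

```text
t 22.3 tcp [496.5 -45.3  97.6] F [-2.1 -0.3  7. ] M [0.07 0.33 0.02] gw 0.446 j [-0.17  0.07  1.66  0.    1.42  1.53]
toolx yaw deg -7.24 tooly yaw -97.24 zaxis [-6.0e-04  4.7e-03 -1.0e+00]
mean [-2.3900e+00  6.0000e-01  7.2700e+00  4.0000e-02  3.1000e-01  1.0000e-02
  4.9646e+02 -4.5270e+01  9.7650e+01]
```

Emit:
send_rows --targets '[1,-0.03,0,0.05,0,1,-0.06,0,0.1,0,1,-0.06,0,0.1,0,1,-0.06,0,0.1,0,1,-0.06,0,0.1,0,1,-0.06,0,0.1,0,1,-0.06,0,0.1,0,1,-0.06,0,0.1,0]'

```text
clock: 23.17
tool_pos: [0.4965, -0.0453, 0.0974]
orientation: [-0.002, 0.998, -0.063, 0.001]
ft_force: [-0.8, -0.3, 7.1]
grip_width: 0.45
```

```bash
python3 -c "
from ff import *
st(); ff(); snap('side','s17'); snap('scene','c17'); snap('wrist','w17')
"
```

```text
t 23.17 tcp [496.5 -45.3  97.4] F [-0.8 -0.3  7.1] M [ 0.03  0.19 -0.01] gw 0.45 j [-0.17  0.06  1.66  0.    1.42  1.53]
toolx yaw deg -7.24 tooly yaw -97.23 zaxis [ 0.0013  0.0043 -1.    ]
mean [-8.0000e-01  6.0000e-01  7.7000e+00  1.0000e-02  1.1000e-01 -1.0000e-02
  4.9647e+02 -4.5270e+01  9.7440e+01]
```

```bash
python3 - <<'E'
from h import *
yaw=np.radians(-7.24);ex=np.array([np.cos(yaw),np.sin(yaw),0]);ey=np.array([-ex[1],ex[0],0])
for cam,a,b,box in (("side","s7","s17",None),("scene","scene0","c17",None)):
    A,B=load(a),load(b)
    c=np.array([.4941,-.0452,0])
    if cam=="side": P=c+ey*.042+np.array([0,0,.06]); hw,hh=28,5   # front of +y roll
    else: P=c+ex*.075-ey*0+np.array([0,0,.055]); hw,hh=14,6
    p0=proj(A,P)[0]; p1=proj(A,P-np.array([0,0,.01]))[0]; print(cam,"px",p0.round(1),"expected shift for 10mm",(p1-p0).round(2))
    ga=cv2.cvtColor(A["img"],cv2.COLOR_BGR2GRAY);gb=cv2.cvtColor(B["img"],cv2.COLOR_BGR2GRAY)
    x,y=p0.round().astype(int); t=ga[y-hh:y+hh+1,x-hw:x+hw+1]; s=gb[y-hh-8:y+hh+9,x-hw-8:x+hw+9]
    up=8; R_=cv2.matchTemplate(cv2.resize(s,None,fx=up,fy=up,interpolation=cv2.INTER_CUBIC),cv2.resize(t,None,fx=up,fy=up,interpolation=cv2.INTER_CUBIC),cv2.TM_CCOEFF_NORMED)
    _,v,_,l=cv2.minMaxLoc(R_); print("matched shift",np.array(l)/up-8,"score",v)
crop("s17",215,130,330,230,6,"c_s17"); crop("c17",180,140,300,250,6,"c_c17")
E
```

```text
side px [265.8 193.4] expected shift for 10mm [-0.15  2.56]
matched shift [-0.125  2.25 ] score 0.9492126703262329
scene px [237.2 211.9] expected shift for 10mm [0.15 2.41]
matched shift [0.125 2.125] score 0.9249898791313171
```

View pics/c_s17.png

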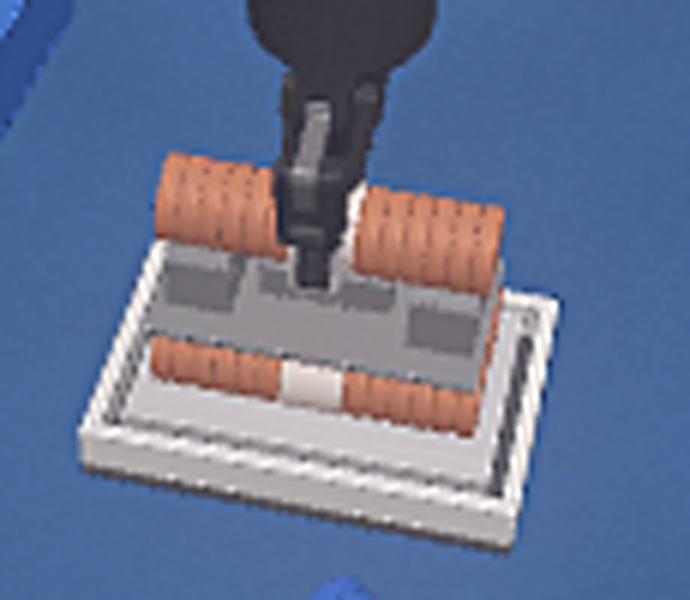

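View pics/w17.png

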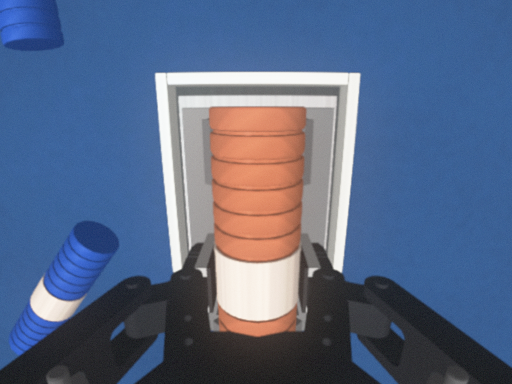

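Emit:
send_rows --targets '[1,-0.02,0,0.06,0,1,-0.02,0,0.12,0,1,-0.02,0,0.12,0,1,-0.02,0,0.12,0,1,-0.02,0,0.12,0,1,-0.02,0,0.12,0,1,-0.02,0,0.12,0,1,-0.02,0,0.12,0]'

```text
clock: 24.18
tool_pos: [0.4965, -0.0453, 0.0969]
orientation: [-0.002, 0.998, -0.063, 0.001]
ft_force: [-2.0, 0.3, 8.2]
grip_width: 0.447
```

```bash
python3 - <<'E'
from ff import *
st(); ff(); d=snap("wrist","w18"); snap("scene","c18"); s=snap("side","s18")
yaw=np.radians(-7.24);ex=np.array([np.cos(yaw),np.sin(yaw)]);ey=np.array([-ex[1],ex[0]])
g=cv2.cvtColor(d["img"],cv2.COLOR_BGR2GRAY).astype(float)
def fe(c,a,b): p=g[a:b,c]; return a+np.argmax(-np.diff(p))+.5
zt=.0970+.039
rr=[fe(c,98,116) for c in (240,257,275)]; pr=[fe(c,98,120) for c in (192,198,318,322)]
print(rr,pr)
print("roll far",[(onplane(d,(c,r),zt)[0,:2]@ex).round(4) for c,r in zip((240,257,275),rr)],"pad far",[(onplane(d,(c,r),.074)[0,:2]@ex).round(4) for c,r in zip((192,198,318,322),pr)])
A,B=load("scene0"),load("c18")
for nm,a,b,hw,P in (("side","s7","s18",(28,5),[.4994,-.0036,.06]),("scene","scene0","c18",(14,6),[.5685,-.0547,.055])):
    A,B=load(a),load(b);P=np.array(P);p0=proj(A,P)[0];p1=proj(A,P-[0,0,.01])[0]
    ga,gb=[cv2.cvtColor(q["img"],cv2.COLOR_BGR2GRAY) for q in (A,B)];x,y=p0.round().astype(int);w,h=hw
    t=ga[y-h:y+h+1,x-w:x+w+1];q=gb[y-h-8:y+h+9,x-w-8:x+w+9];z=lambda i:cv2.resize(i,None,fx=8,fy=8,interpolation=cv2.INTER_CUBIC)
    _,v,_,l=cv2.minMaxLoc(cv2.matchTemplate(z(q),z(t),cv2.TM_CCOEFF_NORMED)); print(nm,"mm",(l[1]/8-8)/(p1-p0)[1]*10)
crop("c18",120,100,380,310,3,"c_c18")
E
```

```text
t 24.18 tcp [496.5 -45.3  96.9] F [-2.   0.3  8.2] M [0.02 0.36 0.01] gw 0.447 j [-0.17  0.06  1.66  0.    1.42  1.53]
toolx yaw deg -7.24 tooly yaw -97.24 zaxis [ 0.0021  0.0043 -1.    ]
mean [-2.340e+00  6.200e-01  8.290e+00  4.000e-02  4.100e-01 -3.000e-02
  4.965e+02 -4.527e+01  9.689e+01]
[np.float64(105.5), np.float64(105.5), np.float64(105.5)] [np.float64(107.5), np.float64(107.5), np.float64(106.5), np.float64(107.5)]
roll far [np.float64(0.5719), np.float64(0.5719), np.float64(0.5719)] pad far [np.float64(0.5709), np.float64(0.5709), np.float64(0.5715), np.float64(0.571)]
side mm 9.272825836591096
scene mm 9.349221479687799
```

View pics/c_c18.png

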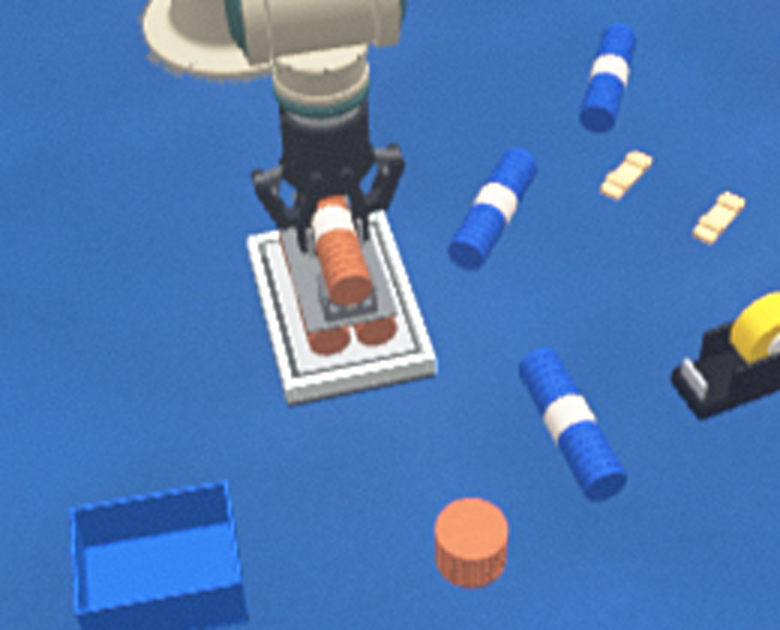

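Emit:
send_rows --targets '[1,-0.03,0,0.01,0,1,-0.06,0,0.01,0,1,-0.06,0,0.01,0,1,-0.06,0,0.01,0,1,-0.06,0,0.01,0,1,-0.06,0,0.01,0,1,-0.06,0,0.01,0,1,-0.06,0,0.01,0]'

```text
clock: 25.2
tool_pos: [0.4965, -0.0453, 0.0976]
orientation: [-0.002, 0.998, -0.063, 0.002]
ft_force: [-0.1, 0.6, 7.7]
grip_width: 0.448
```

```bash
python3 -c "
from ff import *
st(); ff()"
```

```text
t 25.2 tcp [496.5 -45.3  97.6] F [-0.1  0.6  7.7] M [0.03 0.14 0.01] gw 0.448 j [-0.17  0.06  1.66  0.    1.41  1.53]
toolx yaw deg -7.24 tooly yaw -97.24 zaxis [ 0.0039  0.004  -1.    ]
mean [-1.0300e+00 -4.0000e-02  7.6000e+00  1.0000e-02  1.9000e-01 -0.0000e+00
  4.9651e+02 -4.5280e+01  9.7620e+01]
```

Emit:
send_rows --targets '[1,-0.02,0,0.05,0,1,-0.05,0,0.09,0,1,-0.05,0,0.09,0,1,-0.05,0,0.09,0,1,-0.05,0,0.09,0,1,-0.05,0,0.09,0,1,-0.05,0,0.09,0,1,-0.05,0,0.09,0]'

```text
clock: 26.07
tool_pos: [0.4966, -0.0453, 0.0974]
orientation: [-0.002, 0.998, -0.063, 0.003]
ft_force: [-1.9, 0.7, 6.8]
grip_width: 0.45
```

```bash
python3 -c "
from ff import *
st(); ff()"
```

```text
t 26.07 tcp [496.6 -45.3  97.4] F [-1.9  0.7  6.8] M [ 0.05  0.25 -0.06] gw 0.45 j [-0.17  0.06  1.66  0.    1.41  1.53]
toolx yaw deg -7.24 tooly yaw -97.24 zaxis [ 0.0055  0.0038 -1.    ]
mean [-1.1400e+00  1.9000e-01  7.6300e+00  3.0000e-02  2.1000e-01  0.0000e+00
  4.9654e+02 -4.5280e+01  9.7480e+01]
```

Emit:
send_rows --targets '[1,0,0,0.05,0,1,0,0,0.1,0,1,0,0,0.1,0,1,0,0,0.1,0,1,0,0,0.1,0,1,0,0,0.1,0,1,0,0,0.1,0,1,0,0,0.1,0]'

```text
clock: 26.93
tool_pos: [0.4966, -0.0453, 0.097]
orientation: [-0.002, 0.998, -0.063, 0.003]
ft_force: [-3.8, 1.5, 8.1]
grip_width: 0.449
```

```bash
python3 - <<'E'
from ff import *
st(); ff(); snap("wrist","w19"); snap("scene","c19"); snap("side","s19")
for nm,a,b,hw,P in (("side","s7","s19",(28,5),[.4994,-.0036,.06]),("scene","scene0","c19",(14,6),[.5685,-.0547,.055])):
    A,B=load(a),load(b);P=np.array(P);p0=proj(A,P)[0];p1=proj(A,P-[0,0,.01])[0]
    ga,gb=[cv2.cvtColor(q["img"],cv2.COLOR_BGR2GRAY) for q in (A,B)];x,y=p0.round().astype(int);w,h=hw
    t=ga[y-h:y+h+1,x-w:x+w+1];q=gb[y-h-8:y+h+9,x-w-8:x+w+9];z=lambda i:cv2.resize(i,None,fx=8,fy=8,interpolation=cv2.INTER_CUBIC)
    _,v,_,l=cv2.minMaxLoc(cv2.matchTemplate(z(q),z(t),cv2.TM_CCOEFF_NORMED)); print(nm,"mm",(l[1]/8-8)/(p1-p0)[1]*10)
E
```

```text
t 26.93 tcp [496.6 -45.3  97. ] F [-3.8  1.5  8.1] M [ 0.04  0.56 -0.01] gw 0.449 j [-0.17  0.06  1.66  0.    1.41  1.53]
toolx yaw deg -7.24 tooly yaw -97.24 zaxis [ 0.0057  0.0038 -1.    ]
mean [-3.1300e+00  6.0000e-01  7.5800e+00  2.0000e-02  5.3000e-01  3.0000e-02
  4.9659e+02 -4.5280e+01  9.6990e+01]
side mm 9.272825836591096
scene mm 8.82982028637181
```

View pics/w19.png

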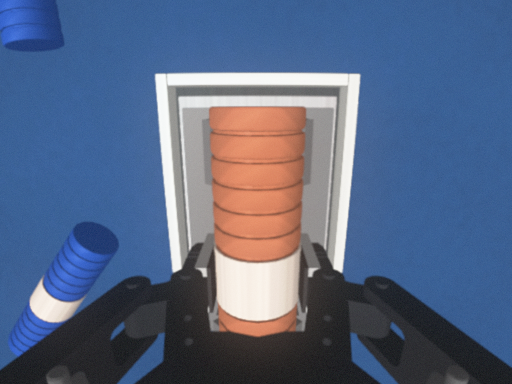

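View pics/c19.png

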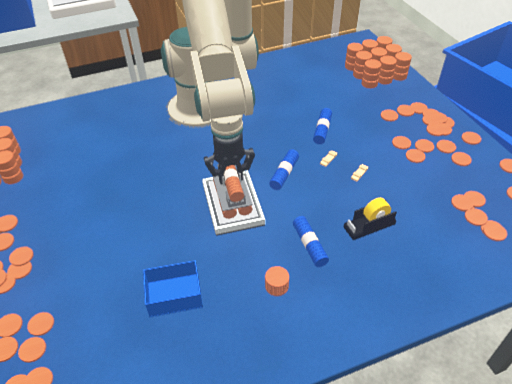

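Emit:
send_rows --targets '[1,-0.04,0,0.03,0,1,-0.08,0,0.07,0,1,-0.08,0,0.07,0,1,-0.08,0,0.07,0,1,-0.08,0,0.07,0,1,-0.08,0,0.07,0,1,-0.08,0,0.07,0,1,-0.08,0,0.07,0]'

```text
clock: 27.95
tool_pos: [0.4966, -0.0453, 0.0973]
orientation: [-0.002, 0.998, -0.063, 0.004]
ft_force: [-0.6, 0.5, 7.8]
grip_width: 0.454
```

```bash
python3 -c "
from ff import *
st(); ff()"
```

```text
t 27.95 tcp [496.6 -45.3  97.3] F [-0.6  0.5  7.8] M [-0.03  0.12  0.01] gw 0.454 j [-0.17  0.06  1.66  0.    1.41  1.53]
toolx yaw deg -7.24 tooly yaw -97.24 zaxis [ 0.0081  0.0035 -1.    ]
mean [-9.0000e-02 -5.0000e-02  7.6500e+00  3.0000e-02  1.2000e-01 -1.0000e-02
  4.9658e+02 -4.5280e+01  9.7240e+01]
```

```bash
python3 -c "
from h import *
print(ctrl.job_done()); st()"
```

```text
the job is handed in; nothing more can be done
None
the job is handed in; nothing more can be done
```

The pad is on the two-roll layer with its V supports up, and I let go of it there. The copper roll from the plywood rest is in the V supports, and I handed in with the gripper still pressing it down, at about 28 s.

Last checks:
- **Forces:** the sideways forces were about 0 N (-0.1 in x, -0.05 in y). The downward push was 7.65 N, which with the pad and roll weights means about 9.7 mm of plate travel. Level is 10 mm.
- **Plate height in the images:** these disagree slightly, giving 8.8 mm (scene) and 9.3 mm (side), so the plate may stand about 1 mm above the rim. Tool height suggests close to 10 mm. All are well short of the 20 mm bottom stop. The images were taken one small correction before hand-in.
- **Lengthwise centring:** the far end of the roll came out about 1 mm beyond the far end of the pad. That is within the camera error.
- **Pad position:** it sits within about 0.5 mm of the bed's centre line. My edge fit for the pad's angle after release was unusable. I judged it square from the picture and from the tool angle when I let go.
- **Gripper tilt:** it tilted about 0.5 degrees by the end. I could not correct this through the interface.
- **Bystanders:** the bin, dispenser and medallion stack look unmoved in the last scene picture.

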